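Check the hotplate with the surface probe

TASK

Lift the steel cover off the hotplate by its knob and set it down flat in the middle of the wooden board, knob up, without dropping it. Then take the surface probe thermometer out of its leaning stand and hold it upright with its sprung tip on the red dot of the plate, pressing only lightly so that the tip is pushed about half-way in. Hold it still like that for at least three seconds and finish while still holding it there in the gripper; leave the sauce bottles, steel pan and spice jar where they stand.

Things in the scene. Friction and masses are not known exactly. Their poses are not given: they have to be found in the camera images.
- cover_knob (a point): Centre of the black knob (32 mm across, 26 mm tall, on a thinner neck) of the steel hotplate cover, a flat round lid 166 mm across with its rim turned down; z is the cover's upward axis. This point is 24 mm above the cover's flat top and 36 mm above the rim's lower edge.
- cover: The same cover; origin at the centre of the rim's lower edge, z up. About 0.2 kg. At first it lies loose and level on the hotplate's round plate, hiding the red dot, with about 7 mm play all round; lifting it 30 mm frees it.
- board_top (a point): Centre of the top face of the wooden board (220 mm along its x, 200 mm along its y, 16 mm thick), fixed to the table. It lies on the left or the right of the hotplate.
- board: The same board; origin at the centre of its underside.
- red_dot (a point): Centre of the red dot (24 mm across) painted at the middle of the hotplate's cast-iron plate, on its upper face: level, rigid, 77 mm above the table. z is up.
- hotplate: Electric hotplate, fixed: metal case 240 mm (x) by 230 mm (y), top of case 67 mm above the table, with a dark round plate 145 mm across rising 10 mm above it. Origin at the centre of its underside.
- stand: Probe stand, fixed: grey foot 120 by 85 by 12 mm with a blue tube 29 mm across, which leans 0.40 rad (23 degrees) from vertical towards the stand's own -x (towards the robot). Origin under the centre of the foot.
- stand_mouth (a point): Centre of the upper end of the stand's tube (bore 22 mm), 109 mm above the table. The axes are the stand's (z vertical), not the tube's.
- handle_mid (a point): Middle of the probe's grip, a straight orange handle 26 mm across; z runs along the probe from tip to handle. The handle goes on 40 mm above this point and 44 mm below it, down to a flange 32 mm across that rests on the mouth of the stand's tube. The tip's face is 150 mm below this point when the tip is out.
- probe: The whole probe; origin at the centre of the tip's face when the tip is fully out, z up the handle. At first it leans in the stand as the tube does, its 19 mm nose, 10 mm stem and tip hanging inside; drawing it 105 mm along its own axis frees it. About 0.14 kg.
- tip_face (a point): Centre of the flat lower face of the probe's copper-coloured sprung tip, a disc 15 mm across; z up the probe.
- plunger (a joint): How far the sprung tip is pushed into the probe: 0 = fully out, 0.010 m = fully in (stop). The spring takes about 1.6 N to start and 0.4 N more for each mm, about 3.6 N half-way and 5.6 N at the stop.
- red_sauce: Bystander: red-brown sauce squeeze bottle with a orange nozzle cap, 54 mm across, 172 mm tall, loose; origin under its centre.
- green_sauce: Bystander: green sauce squeeze bottle with a green nozzle cap, 54 mm across, 172 mm tall, loose; origin under its centre.
- steel_pan: Bystander: open steel food pan 170 by 105 by 65 mm, loose; origin under its centre.
- spice_jar: Bystander: small amber jar with a black cap, 48 mm across, 85 mm tall, loose; origin under its centre.
There are look-alikes about, which are no part of the job. Leave any purple look-alike of the cover alone. There is more than one size of the stand; the one meant has the size given above.

How it is judged (in metres and radians):
On the way, in this order (a step that is already met when the one before it is completed fails the run):
1. the cover lies flat on the middle of the board, let go (horizontal distance between cover_knob and board_top below 0.05 m and angle between cover_knob's own z axis and vertical below 0.08 rad and z of cover_knob in the frame of board_top below 0.042 m and contact force between cover and board above 0.5 N and contact force between the fingers and cover below 0.1 N and linear speed of cover below 0.02 m/s), for 0.2 s.
2. the probe is out of its stand, held in the gripper (distance between tip_face and stand_mouth above 0.03 m and contact force between probe and stand below 0.1 N and contact force between the fingers and probe above 1 N and z of tip_face in the frame of stand_mouth above 0 m), for 0.2 s.
3. the probe is held upright and still, its tip lightly pressed on the red dot, for about three seconds (horizontal distance between tip_face and red_dot below 0.01 m and angle between handle_mid's own z axis and vertical below 0.12 rad and value of joint plunger between 0.0015 and 0.0085 m and contact force between probe and hotplate between 1.2 and 8 N and contact force between the fingers and probe above 1 N and contact force between probe and stand below 0.1 N and linear speed of probe below 0.02 m/s), for 2.5 s.
At the end, for the whole second after the job is handed in: Probe held in the gripper, still, out of the stand, within 0.12 rad of upright, tip centre within 10 mm of the red dot's centre, pushed in 1.5 to 8.5 mm, 1.2 to 8 N on the plate; cover level on the board, knob up, let go, at rest, within 50 mm of the board's centre (all of step 1 and all of step 3); the arm keeps its last pose, push and grip.
It fails at once if a sauce bottle, the steel pan or the spice jar is shoved or knocked over (moved more than 30 mm or tilted more than 0.4 rad) (distance of any of red_sauce, green_sauce, steel_pan, spice_jar from where it was at the start of the episode above 0.03 m or angle between any of red_sauce, green_sauce, steel_pan, spice_jar's own z axis and vertical above 0.4 rad).
It fails at once if the probe is driven hard on the plate (over 20 N) (contact force between probe and hotplate above 20 N).
It fails at once if the cover is dropped or thrown (moves faster than 0.6 m/s while not held) (linear speed of cover above 0.6 m/s and contact force between the fingers and cover below 0.1 N).
It fails at once if the probe is dropped (moves faster than 0.6 m/s while not held) (linear speed of probe above 0.6 m/s and contact force between the fingers and probe below 0.1 N).
It also fails if it takes over 64 s, if anything falls off the work surface, if the arm or the gripper's body presses on something with over 40 N, if the wrist force passes 120 N, or if a joint passes its speed limit or range.

ROBOT

A 7-joint arm with a two-finger parallel gripper is mounted at the origin on the work surface. World frame = base frame: x ahead of the robot, y to its left, z up, the work surface at z = 0. Lengths are in m, angles in degrees, forces in N, time in s.
With the tool pointing down it reaches from about 0.425 to 0.875 m from the base axis. Payload 4.7 kg.
Tool frame: the origin (TCP) lies at the very end of the fingers, on their centre line; the grasp point (between the pads) lies 19 mm behind it (env.grip_point_offset is the distance from the TCP to the grasp point, in m); z points along the fingers, y is the line along which they close (so a half turn about z gives the same grasp; the last joint's range is limited). The gripper opens to 87 mm and grips with 3 to 60 N. Pads are 19 mm wide; open, the fingers measure 117 mm over their backs; the gripper's body (75 mm by 190 mm) begins 51 mm behind the grasp point.
Start: joints at [73.459, 18.392, -4.016, 83.108, 1.295, 78.541, -3.26], TCP at [0.194, -0.62, 0.196] pointing down, gripper open.
Joint ranges: [-163.93, 163.93], [-17.29, 119.83], [-79.2, 71.16], [3.27, 140.29], [-89.18, 269.18], [5.43, 117.66], [-154.24, 154.24]. Speed limits (degrees/s): [147.25, 147.25, 180, 180, 180, 180, 180].

INTERFACE

Orientations are given as [roll, pitch, yaw] about the fixed x, y, z axes, in that order (R = Rz(yaw) Ry(pitch) Rx(roll)).
In Python, from cell import env gives the robot as it stands.
- The arm moves only by the tool jog_arm, never from a script. Its argument "motion" is a list of rows, each an object of numbers: "x", "y", "z": the shift along the tool's x, y, z in cm; "ax", "ay", "az": the turn, a rotation vector about the tool's x, y, z in degrees. In form: [{"x": .., "y": .., "z": .., "ax": .., "ay": .., "az": ..}, ...]. A call has exactly 5 rows; each row shifts and turns the commanded pose from where the row before left it, along the tool's axes as they then stand; what a row does not reach is not made up. A row lasts 1/10 s, in which the tool goes at most 50 mm and 8.59 degrees, less where a joint would pass 70% of its speed; a pose out of reach is approached as far as the arm can. A call is refused whole if a number of a shift passes 5 or a number of a turn 8.59, either way. A call with a gripper value outside its range is refused whole. "claw" is the gripper command: -1 is shut, 1 is fully open, values between are in proportion, set as the call begins (left out, the last holds). The fingers move at their own pace and stop on an object; "squeeze" is the grip in N (left out, the last holds). Time passes only in rows, so rows that do not move let the fingers close, or fill a call up. It gives the time, the measured TCP pose, the force, the opening and the grip force at its end, in the units of the state.
- env.get_obs(): the state, without advancing time (a new reading comes with each control period).
- env.read_camera(name): name is "scene" or "top" or "wrist"; returns the picture (420x560x3 uint8, red, green, blue); there is no depth.
- env.camera_params(name): a dict with "fx", "fy", "cx", "cy" (pixels), "k1" (the pictures are not rectified: a ray, as slopes to the right and down, at radius r is drawn at 1 + k1 r^2 times it, then the intrinsics apply), "extrinsics" (4x4, takes a point from world to camera coordinates). Camera axes: x right, y up, looking along -z (the intrinsics and any distortion apply to the point x, -y, -z); pixel columns grow to the right and rows downward; lengths in m; the calibration is good to about 2 mm. A picture is of the moment at which its call begins: read the wrist's pose just before it. camera_params takes no time and is no camera call; for the wrist camera it gives the pose at the moment of the call.
- env.sign_off(): hands the job in; it is judged then, once.
The state is a dict: "time_s": time; "qpos": joint angles; "joint_velocities": joint speeds; "effort": joint torques, N m; "tool_pos": TCP position; "tool_rot": TCP orientation; "force": force on the tool from outside, world axes, zero at the start; "wrist_torque": the same for the moment, N m; "grip_width": finger opening in m; "grasp_force": force on a finger pad.
Only numpy, scipy, OpenCV 4.12 (cv2) and the standard library are available. Lean on these libraries where they do the work, as an engineer would, in place of code of your own. Each camera call takes 0.05 s, during which the arm holds its last target. There are 200 camera calls.

## Working session

There is one attempt and no reset: what is moved stays moved. The work goes in short steps, Python scripts to look and compute and a tool call to move; the robot and the scene stay as the last step left them, time stands still between calls to the robot, and variables do not carry over. Pictures are saved under pics/ and viewed, at most 10 in all, crops included, and the job is handed in when it is done.

Besides the shell and the picture viewer there is one more tool, called after "Call:" as name([rows], argument=value, ...), one row to a line, values as JSON. jog_arm: Moves the arm, as the interface text tells. Its arguments: {"type":"object","properties":{"motion":{"type":"array"},"claw":{"type":"number"},"squeeze":{"type":"number"}},"required":["motion"]}

```bash
mkdir -p pics; ls; cat > h.py <<'E'
import numpy as np, cv2
from scipy.spatial.transform import Rotation as R
from cell import env
def snap(name, f):
    p=env.camera_params(name); im=env.read_camera(name)
    cv2.imwrite(f,cv2.cvtColor(im,cv2.COLOR_RGB2BGR)); np.save(f+'.npy',p,allow_pickle=True); return im
def ray(p,u,v):
    d=np.array([(u-p['cx'])/p['fx'],(v-p['cy'])/p['fy']]); s=d.copy()
    for _ in range(20): s=d/(1+p['k1']*(s@s))
    E=np.array(p['extrinsics']); Rm=E[:3,:3]; t=E[:3,3]
    return -Rm.T@t, Rm.T@np.array([s[0],-s[1],-1.])
def onz(p,u,v,z):
    c,d=ray(p,u,v); return c+d*(z-c[2])/d[2]
def proj(p,X):
    E=np.array(p['extrinsics']); q=E[:3,:3]@np.array(X)+E[:3,3]; s=np.array([q[0],-q[1]])/-q[2]
    s=s*(1+p['k1']*(s@s)); return s[0]*p['fx']+p['cx'],s[1]*p['fy']+p['cy']
def load(f): return np.load(f+'.npy',allow_pickle=True).item()
E
python3 - <<'E'
from h import *
for n in('scene','top'):
    im=snap(n,f'pics/{n}0.png')
    p=env.camera_params(n);c,d=ray(p,p['cx'],p['cy']);print(n,c,d,p['fx'],p['k1'])
print(env.get_obs())
E
```

```text
pics
scene [ 1.15936828 -0.5885456   1.10977762] [-0.45552312  0.48564325 -0.74608935] 525.6895573704214 0.04919645217780433
top [0.42321315 0.07755546 1.30643041] [ 0.11364434 -0.00774139 -0.99349134] 422.03129430671333 0.028745510232511196
{'time_s': 0.1, 'qpos': array([73.4574439 , 18.4362604 , -4.01590677, 83.16832034,  1.29361847,
       78.54203071, -3.26008852]), 'joint_velocities': array([-0.02763666, -0.03180951,  0.03900143, -0.15182726,  0.18258982,
       -0.01592565, -0.05146886]), 'effort': array([-1.32502337e-04, -4.92569089e+01, -4.05560900e-01, -3.13397062e+01,
       -6.40646322e-02,  3.95045348e-02,  5.12594272e-05]), 'tool_pos': array([ 0.19363708, -0.61990665,  0.19515099]), 'tool_rot': array([-1.79898548e+02,  4.05931959e-03,  1.73521554e+01]), 'force': array([-0.24850493,  0.12806204, -0.0023772 ]), 'wrist_torque': array([ 0.00978028, -0.01589027, -0.0573631 ]), 'grasp_force': 0.0, 'grip_width': 0.08702151694711473}
```

View pics/top0.png

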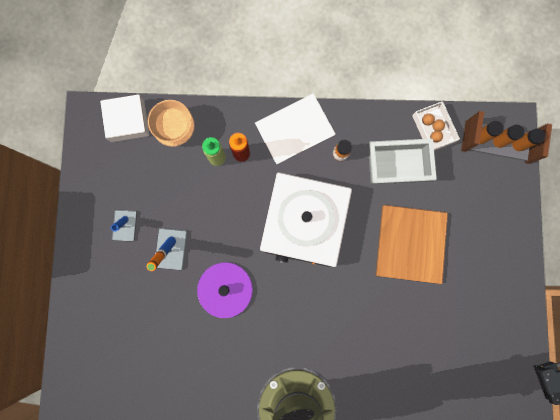

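View pics/scene0.png

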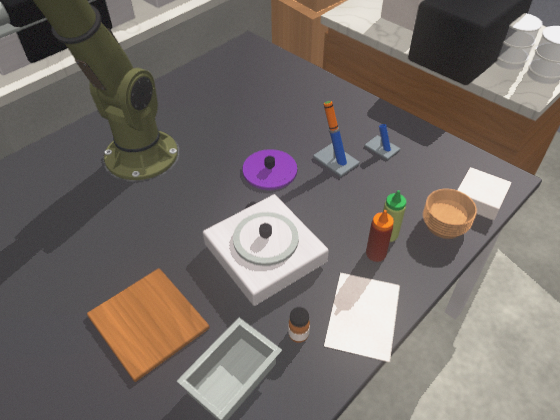

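The top view (up = +x, left = +y) shows the cover knob at (307,216) and the board with corners (383,206), (448,210), (443,283) and (377,277). The probe leans in the larger stand, with its handle end at (151,267). The purple look-alike is at (224,291). In the scene view the knob is at (266,230) and the handle end at (328,104).

```bash
python3 - <<'E'
from h import *
t=cv2.imread('pics/top0.png');s=cv2.imread('pics/scene0.png')
a=cv2.resize(t[215:285,135:205],(400,400),interpolation=cv2.INTER_CUBIC)
b=cv2.resize(s[95:185,300:370],(311,400),interpolation=cv2.INTER_CUBIC)
cv2.imwrite('pics/c1.png',np.hstack([a,b]))
pt,ps=load('pics/top0.png'),load('pics/scene0.png')
def tri(a,b):
    c1,d1=ray(pt,*a);c2,d2=ray(ps,*b)
    A=np.array([d1,-d2]).T; k=np.linalg.lstsq(A,c2-c1,rcond=None)[0]
    x,y=c1+k[0]*d1,c2+k[1]*d2; return (x+y)/2,np.linalg.norm(x-y)
print('knob',tri((307,216),(266,230)), onz(pt,307,216,.12),onz(ps,266,230,.115))
B=[onz(pt,*q,.016) for q in [(383,206),(448,210),(443,283),(377,277)]];print(np.array(B),np.mean(B,0))
B=[onz(ps,*q,.016) for q in [(158,271),(208,324),(137,376),(88,321)]];print(np.mean(B,0))
for n,q in dict(green=(212,145),red=(239,141),jar=(344,147)).items(): print(n,onz(pt,*q,.16 if n!='jar' else .085))
H=[onz(pt,*q,.067) for q in [(277,174),(352,187),(336,265),(260,250)]];print(np.array(H),np.mean(H,0))
print('pan',[onz(pt,*q,.065)[:2] for q in [(370,142),(436,141)]],'purple',onz(pt,224,291,.05))
E
```

```text
knob (array([ 0.5592676 , -0.01595489,  0.10685943]), np.float64(0.005755243374057076)) [ 0.55584314 -0.0170191   0.12      ] [ 0.56604351 -0.01847604  0.115     ]
[[ 0.60407803 -0.25944204  0.016     ]
 [ 0.59634452 -0.45909765  0.016     ]
 [ 0.37376437 -0.43848738  0.016     ]
 [ 0.38674441 -0.23979029  0.016     ]] [ 0.49023283 -0.34920434  0.016     ]
[ 0.49956047 -0.34623461  0.016     ]
green [0.74352971 0.25316187 0.16      ]
red [0.75691912 0.17866528 0.16      ]
jar [ 0.76834686 -0.12658864  0.085     ]
[[ 0.68588185  0.07026416  0.067     ]
 [ 0.6518909  -0.15410365  0.067     ]
 [ 0.41996991 -0.10788915  0.067     ]
 [ 0.45844791  0.11490725  0.067     ]] [ 0.55404764 -0.01920535  0.067     ]
pan [array([ 0.79131101, -0.20833819]), array([ 0.79888628, -0.40717432])] purple [0.33702924 0.21746926 0.05      ]
```

View pics/c1.png

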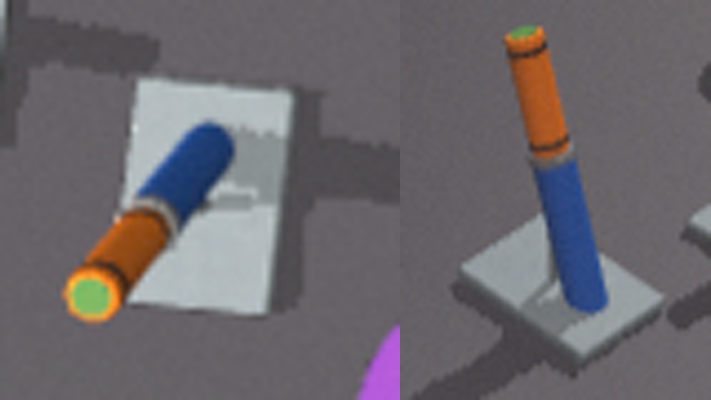

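```bash
cat >> h.py <<'E'
def rpy(a): return R.from_euler('xyz',a,degrees=True)
def plan(pos,rot,n=5,frac=1):
    """rows (tool axes, cm/deg) from measured pose to target, equal steps"""
    o=env.get_obs(); p0=np.array(o['tool_pos']); R0=rpy(o['tool_rot']); Rt=rot if isinstance(rot,R) else rpy(rot)
    rv=(R0.inv()*Rt).as_rotvec(); dp=np.array(pos)-p0
    print('p',p0.round(4),'rpy',np.round(o['tool_rot'],2),'need',dp.round(4),np.degrees(rv).round(1),'t',o['time_s'])
    for k in range(n):
        Rk=R0*R.from_rotvec(rv*k/n); s=Rk.inv().apply(dp/n)*100; print('xyz',s.round(2),'a',np.degrees(rv/n).round(2))
E
python3 - <<'E'
from h import *
pt,ps=load('pics/top0.png'),load('pics/scene0.png')
def tri(a,b):
    c1,d1=ray(pt,*a);c2,d2=ray(ps,*b)
    k=np.linalg.lstsq(np.array([d1,-d2]).T,c2-c1,rcond=None)[0]
    x,y=c1+k[0]*d1,c2+k[1]*d2; return (x+y)/2,np.linalg.norm(x-y)
print('end',tri((151.1,267),(328.4,102.2)),'flange',tri((162.5,253),(334.2,130.3)))
F=[onz(pt,135+u/5.714,215+v/5.714,.012) for u,v in[(137,77),(293,90),(268,315),(128,300)]]
print(np.array(F)[:,:2],np.mean(F,0))
plan([.56,-.017,.25],[180,0,50],15)
E
```

```text
end (array([0.40679533, 0.39635562, 0.19005911]), np.float64(0.006597523339421105)) flange (array([0.4442296 , 0.38766965, 0.11384565]), np.float64(0.004323334613387611))
[[0.51881389 0.42714001]
 [0.51373279 0.34373351]
 [0.39406618 0.3512048 ]
 [0.40042429 0.4253254 ]] [0.45675929 0.38685093 0.012     ]
p [ 0.1936 -0.6199  0.1952] rpy [-179.9     0.     17.35] need [0.3664 0.6029 0.0548] [ -0.1  -0.  -32.6] t 0.1
xyz [ 3.53 -3.11 -0.36] a [-0.01 -0.   -2.18]
xyz [ 3.65 -2.97 -0.36] a [-0.01 -0.   -2.18]
xyz [ 3.76 -2.83 -0.36] a [-0.01 -0.   -2.18]
xyz [ 3.86 -2.69 -0.36] a [-0.01 -0.   -2.18]
xyz [ 3.96 -2.54 -0.36] a [-0.01 -0.   -2.18]
xyz [ 4.05 -2.39 -0.36] a [-0.01 -0.   -2.18]
xyz [ 4.14 -2.23 -0.36] a [-0.01 -0.   -2.18]
xyz [ 4.22 -2.07 -0.36] a [-0.01 -0.   -2.18]
xyz [ 4.3  -1.91 -0.36] a [-0.01 -0.   -2.18]
xyz [ 4.37 -1.74 -0.36] a [-0.01 -0.   -2.18]
xyz [ 4.43 -1.58 -0.36] a [-0.01 -0.   -2.18]
xyz [ 4.49 -1.41 -0.36] a [-0.01 -0.   -2.18]
xyz [ 4.54 -1.24 -0.36] a [-0.01 -0.   -2.18]
xyz [ 4.58 -1.06 -0.37] a [-0.01 -0.   -2.18]
xyz [ 4.62 -0.89 -0.37] a [-0.01 -0.   -2.18]
```

Call:
jog_arm([
  {"x": 3.5, "y": -3.1, "z": -0.4, "az": -2.2},
  {"x": 3.65, "y": -3.0, "z": -0.4, "az": -2.2},
  {"x": 3.75, "y": -2.8, "z": -0.4, "az": -2.2},
  {"x": 3.85, "y": -2.7, "z": -0.4, "az": -2.2},
  {"x": 3.95, "y": -2.5, "z": -0.4, "az": -2.2},
], claw=1, squeeze=30)

```text
$.motion[0]: bad value
```

Call:
jog_arm([
  {"x": 4.05, "y": -2.4, "z": -0.4, "az": -2.2},
  {"x": 4.15, "y": -2.2, "z": -0.4, "az": -2.2},
  {"x": 4.2, "y": -2.1, "z": -0.4, "az": -2.2},
  {"x": 4.3, "y": -1.9, "z": -0.4, "az": -2.2},
  {"x": 4.35, "y": -1.75, "z": -0.4, "az": -2.2},
])

```text
$.motion[0]: bad value
```

Call:
jog_arm([
  {"x": 4.4, "y": -1.6, "z": -0.4, "az": -2.2},
  {"x": 4.5, "y": -1.4, "z": -0.4, "az": -2.2},
  {"x": 4.5, "y": -1.2, "z": -0.4, "az": -2.2},
  {"x": 4.5, "y": -1.0, "z": 0, "az": -2.2},
  {"x": 4.0, "y": -0.9, "z": 0, "az": -2.2},
])

```text
$.motion[0]: bad value
```

```bash
python3 - <<'E'
from h import *
print(env.get_obs()['tool_pos'],env.get_obs()['tool_rot'],env.get_obs()['joint_velocities'].round(1))
snap('wrist','pics/w1.png')
p=load('pics/w1.png');print(proj(p,[.558,-.017,.103]),ray(p,p['cx'],p['cy']))
E
```

```text
[ 0.19363708 -0.61990665  0.19515099] [-1.79898548e+02  4.05931959e-03  1.73521554e+01] [-0.  -0.   0.  -0.2  0.2 -0.  -0.1]
(np.float64(-59.187881395596094), np.float64(-166.48379215814776)) (array([ 0.25840223, -0.60065699,  0.3846312 ]), array([-0.2372475 , -0.07286541, -0.96871268]))
```

View pics/w1.png

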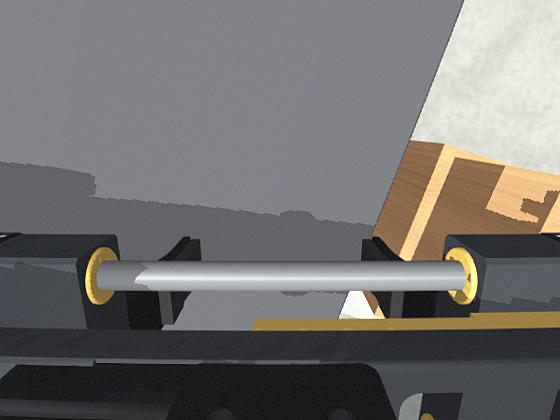

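The calls were refused because a row needs all six fields. The wrist picture only shows the empty table and the fingers, at about rows 240–320.

Call:
jog_arm([
  {"x": 3.5, "y": -3.1, "z": -0.4, "ax": 0, "ay": 0, "az": -2.2},
  {"x": 3.65, "y": -3.0, "z": -0.4, "ax": 0, "ay": 0, "az": -2.2},
  {"x": 3.75, "y": -2.8, "z": -0.4, "ax": 0, "ay": 0, "az": -2.2},
  {"x": 3.85, "y": -2.7, "z": -0.4, "ax": 0, "ay": 0, "az": -2.2},
  {"x": 3.95, "y": -2.5, "z": -0.4, "ax": 0, "ay": 0, "az": -2.2},
], claw=1, squeeze=30)

```text
time_s: 0.65
tool_pos: [0.316, -0.418, 0.2161]
tool_rot: [-180.0, 0.0, 28.4]
force: [1.0, -0.8, 0.0]
grip_width: 0.0871
grasp_force: 0.0
```

Call:
jog_arm([
  {"x": 4.05, "y": -2.4, "z": -0.4, "ax": 0, "ay": 0, "az": -2.2},
  {"x": 4.15, "y": -2.2, "z": -0.4, "ax": 0, "ay": 0, "az": -2.2},
  {"x": 4.2, "y": -2.1, "z": -0.4, "ax": 0, "ay": 0, "az": -2.2},
  {"x": 4.3, "y": -1.9, "z": -0.4, "ax": 0, "ay": 0, "az": -2.2},
  {"x": 4.35, "y": -1.75, "z": -0.4, "ax": 0, "ay": 0, "az": -2.2},
])

```text
time_s: 1.15
tool_pos: [0.4372, -0.2169, 0.2363]
tool_rot: [180.0, 0.0, 39.4]
force: [0.9, 0.1, -0.9]
grip_width: 0.0871
grasp_force: 0.0
```

```bash
python3 - <<'E'
from h import *
plan([.558,-.017,.22],[180,0,50],5)
E
```

```text
p [ 0.4372 -0.2169  0.2363] rpy [1.7998e+02 2.0000e-02 3.9430e+01] need [ 0.1208  0.1999 -0.0163] [  0.    0.  -10.6] t 1.15
xyz [ 4.41 -1.55  0.32] a [ 0.    0.   -2.11]
xyz [ 4.46 -1.39  0.32] a [ 0.    0.   -2.11]
xyz [ 4.51 -1.22  0.32] a [ 0.    0.   -2.11]
xyz [ 4.55 -1.06  0.32] a [ 0.    0.   -2.11]
xyz [ 4.59 -0.89  0.32] a [ 0.    0.   -2.11]
```

Call:
jog_arm([
  {"x": 4.4, "y": -1.55, "z": 0.3, "ax": 0, "ay": 0, "az": -2.1},
  {"x": 4.45, "y": -1.4, "z": 0.3, "ax": 0, "ay": 0, "az": -2.1},
  {"x": 4.5, "y": -1.2, "z": 0.3, "ax": 0, "ay": 0, "az": -2.1},
  {"x": 4.55, "y": -1.05, "z": 0.3, "ax": 0, "ay": 0, "az": -2.1},
  {"x": 4.6, "y": -0.9, "z": 0.3, "ax": 0, "ay": 0, "az": -2.1},
])

```text
time_s: 1.65
tool_pos: [0.5584, -0.0177, 0.221]
tool_rot: [180.0, 0.0, 49.9]
force: [0.1, -1.1, 0.1]
grip_width: 0.0869
grasp_force: 0.0
```

```bash
python3 - <<'E'
from h import *
snap('wrist','pics/w1.png')
p=load('pics/w1.png');print(proj(p,[.558,-.017,.103]))
plan([.558,-.017,.22],[180,0,50],1)
E
```

```text
(np.float64(279.19711564601033), np.float64(197.56309518005597))
p [ 0.5609 -0.0077  0.2204] rpy [-179.85   -0.41   50.57] need [-0.0029 -0.0093 -0.0004] [-0.1 -0.4  0.6] t 1.7
xyz [-0.91  0.36  0.04] a [-0.15 -0.41  0.57]
```

View pics/w1.png

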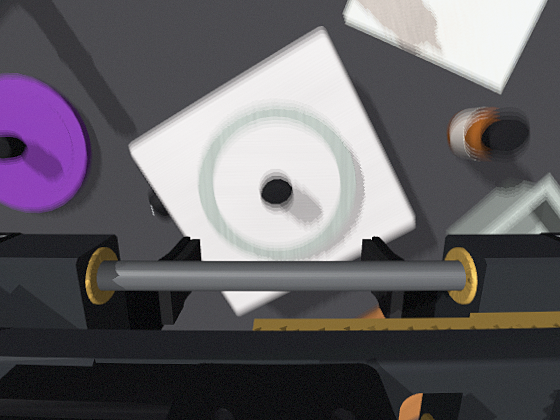

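The wrist view shows the knob at about (277,191), blurred because the arm was still settling. I'll take it again at rest and locate the dark blob in code.

```bash
python3 - <<'E'
from h import *
for i in range(3): snap('wrist','pics/w2.png')
p=load('pics/w2.png'); print(env.get_obs()['tool_pos'])
im=cv2.imread('pics/w2.png'); u,v=proj(p,[.558,-.017,.103]); print(u,v)
g=im.max(2)[120:236,180:380]; n,l,s,c=cv2.connectedComponentsWithStats((g<60).astype(np.uint8))
for i in range(1,n):
    if s[i,4]>100: print(s[i],c[i]+[180,120],[onz(p,*(c[i]+[180,120]),z).round(4) for z in(.103,.11)])
plan([.558,-.017,.22],[180,0,50],1)
E
```

```text
[ 0.55771934 -0.0178051   0.22051436]
281.6310752679329 199.95323285994724
[189   0  11  23 106] [375.66037736 127.76415094] [array([ 0.6696, -0.0198,  0.103 ]), array([ 0.668 , -0.0186,  0.11  ])]
[ 85  63  32  33 837] [280.15531661 199.46953405] [array([ 0.5572, -0.0157,  0.103 ]), array([ 0.5582, -0.0145,  0.11  ])]
p [ 0.5577 -0.0178  0.2205] rpy [-1.7993e+02  3.0000e-02  5.0030e+01] need [ 0.0003  0.0008 -0.0005] [-0.1  0.   0. ] t 1.85
xyz [ 0.08 -0.03  0.05] a [-0.07  0.03  0.03]
```

Call:
jog_arm([
  {"x": 0.1, "y": -0.15, "z": 4, "ax": 0, "ay": 0, "az": 0},
  {"x": 0, "y": 0, "z": 4, "ax": 0, "ay": 0, "az": 0},
  {"x": 0, "y": 0, "z": 3, "ax": 0, "ay": 0, "az": 0},
  {"x": 0, "y": 0, "z": 1.5, "ax": 0, "ay": 0, "az": 0},
  {"x": 0, "y": 0, "z": 0.9, "ax": 0, "ay": 0, "az": 0},
])

```text
time_s: 2.35
tool_pos: [0.5565, -0.0191, 0.0861]
tool_rot: [-180.0, 0.1, 49.7]
force: [0.9, 0.0, 0.0]
grip_width: 0.087
grasp_force: 0.0
```

Call:
jog_arm([
  {"x": 0, "y": 0, "z": 0, "ax": 0, "ay": 0, "az": 0},
  {"x": 0, "y": 0, "z": 0, "ax": 0, "ay": 0, "az": 0},
  {"x": 0, "y": 0, "z": 0, "ax": 0, "ay": 0, "az": 0},
  {"x": 0, "y": 0, "z": 0, "ax": 0, "ay": 0, "az": 0},
  {"x": 0, "y": 0, "z": 0, "ax": 0, "ay": 0, "az": 0},
], claw=-1, squeeze=30)

```text
time_s: 2.85
tool_pos: [0.5579, -0.0174, 0.0879]
tool_rot: [179.9, -0.0, 49.9]
force: [-0.3, -1.0, 0.2]
grip_width: 0.0549
grasp_force: 0.0
```

Call:
jog_arm([
  {"x": 0, "y": 0, "z": 0.2, "ax": 0, "ay": 0, "az": 0},
  {"x": 0, "y": 0, "z": 0, "ax": 0, "ay": 0, "az": 0},
  {"x": 0, "y": 0, "z": 0, "ax": 0, "ay": 0, "az": 0},
  {"x": 0, "y": 0, "z": 0, "ax": 0, "ay": 0, "az": 0},
  {"x": 0, "y": 0, "z": 0, "ax": 0, "ay": 0, "az": 0},
])

```text
time_s: 3.35
tool_pos: [0.557, -0.0173, 0.0849]
tool_rot: [-180.0, 0.0, 49.9]
force: [-0.4, 0.6, -0.8]
grip_width: 0.0305
grasp_force: 30.0
```

Call:
jog_arm([
  {"x": 0, "y": 0, "z": 0, "ax": 0, "ay": 0, "az": 0},
  {"x": 0, "y": 0, "z": 0, "ax": 0, "ay": 0, "az": 0},
  {"x": 0, "y": 0, "z": -0.5, "ax": 0, "ay": 0, "az": 0},
  {"x": 0, "y": 0, "z": -1, "ax": 0, "ay": 0, "az": 0},
  {"x": 0, "y": 0, "z": -1, "ax": 0, "ay": 0, "az": 0},
])

```text
time_s: 3.85
tool_pos: [0.5575, -0.0175, 0.1111]
tool_rot: [180.0, -0.0, 49.9]
force: [-0.2, 0.1, -0.8]
grip_width: 0.0305
grasp_force: 30.0
```

Call:
jog_arm([
  {"x": 0, "y": 0, "z": -1.5, "ax": 0, "ay": 0, "az": 0},
  {"x": 0, "y": 0, "z": -1.5, "ax": 0, "ay": 0, "az": 0},
  {"x": 0, "y": 0, "z": -1.5, "ax": 0, "ay": 0, "az": 0},
  {"x": 0, "y": 0, "z": -1, "ax": 0, "ay": 0, "az": 0},
  {"x": 0, "y": 0, "z": 0, "ax": 0, "ay": 0, "az": 0},
])

```text
time_s: 4.35
tool_pos: [0.5586, -0.0174, 0.1673]
tool_rot: [179.8, -0.1, 49.8]
force: [0.1, 0.7, -2.3]
grip_width: 0.0307
grasp_force: 30.0
```

```bash
python3 - <<'E'
from h import *
plan([.494,-.348,.14],[180,0,50],10)
o=env.get_obs();print(o['grip_width'],o['grasp_force'],o['force'])
E
```

```text
p [ 0.5586 -0.0174  0.1673] rpy [ 1.7982e+02 -1.0000e-01  4.9840e+01] need [-0.0646 -0.3306 -0.0273] [ 0.2 -0.1 -0.2] t 4.35
xyz [-2.94  1.64  0.27] a [ 0.02 -0.01 -0.02]
xyz [-2.94  1.64  0.27] a [ 0.02 -0.01 -0.02]
xyz [-2.94  1.64  0.27] a [ 0.02 -0.01 -0.02]
xyz [-2.95  1.63  0.27] a [ 0.02 -0.01 -0.02]
xyz [-2.95  1.63  0.27] a [ 0.02 -0.01 -0.02]
xyz [-2.95  1.63  0.27] a [ 0.02 -0.01 -0.02]
xyz [-2.95  1.63  0.27] a [ 0.02 -0.01 -0.02]
xyz [-2.95  1.63  0.27] a [ 0.02 -0.01 -0.02]
xyz [-2.95  1.63  0.27] a [ 0.02 -0.01 -0.02]
xyz [-2.95  1.63  0.27] a [ 0.02 -0.01 -0.02]
0.030728027941540215 29.999202489852905 [ 0.1463906   0.66252531 -2.31324697]
```

Call:
jog_arm([
  {"x": -2.95, "y": 1.65, "z": 0.1, "ax": 0, "ay": 0, "az": 0},
  {"x": -2.95, "y": 1.65, "z": 0.1, "ax": 0, "ay": 0, "az": 0},
  {"x": -2.95, "y": 1.65, "z": 0.1, "ax": 0, "ay": 0, "az": 0},
  {"x": -2.95, "y": 1.65, "z": 0.1, "ax": 0, "ay": 0, "az": 0},
  {"x": -2.95, "y": 1.65, "z": 0.2, "ax": 0, "ay": 0, "az": 0},
])

```text
time_s: 4.85
tool_pos: [0.5245, -0.1846, 0.1586]
tool_rot: [-180.0, 0.0, 49.9]
force: [0.2, -1.0, -1.1]
grip_width: 0.0304
grasp_force: 30.0
```

Call:
jog_arm([
  {"x": -2.95, "y": 1.65, "z": 0.2, "ax": 0, "ay": 0, "az": 0},
  {"x": -2.95, "y": 1.65, "z": 0.4, "ax": 0, "ay": 0, "az": 0},
  {"x": -2.95, "y": 1.65, "z": 0.5, "ax": 0, "ay": 0, "az": 0},
  {"x": -2.95, "y": 1.6, "z": 0.5, "ax": 0, "ay": 0, "az": 0},
  {"x": -2.95, "y": 1.6, "z": 0.5, "ax": 0, "ay": 0, "az": 0},
])

```text
time_s: 5.35
tool_pos: [0.4916, -0.3498, 0.1372]
tool_rot: [-179.9, 0.0, 49.8]
force: [1.0, 0.1, -1.1]
grip_width: 0.0301
grasp_force: 30.0
```

Call:
jog_arm([
  {"x": 0, "y": 0, "z": 1, "ax": 0, "ay": 0, "az": 0},
  {"x": 0, "y": 0, "z": 2, "ax": 0, "ay": 0, "az": 0},
  {"x": 0, "y": 0, "z": 2, "ax": 0, "ay": 0, "az": 0},
  {"x": 0, "y": 0, "z": 2, "ax": 0, "ay": 0, "az": 0},
  {"x": 0, "y": 0, "z": 1, "ax": 0, "ay": 0, "az": 0},
])

```text
time_s: 5.85
tool_pos: [0.491, -0.3474, 0.0554]
tool_rot: [-179.8, 0.0, 49.9]
force: [0.2, -0.1, -1.6]
grip_width: 0.0304
grasp_force: 30.0
```

```bash
python3 - <<'E'
from h import *
snap('top','pics/t1.png')
plan([.494,-.348,.036],[180,0,50],1)
E
```

```text
p [ 0.4906 -0.3471  0.0546] rpy [-1.7968e+02  1.0000e-02  4.9870e+01] need [ 0.0034 -0.0009 -0.0186] [-0.3  0.  -0.1] t 5.9
xyz [0.15 0.33 1.85] a [-0.32  0.01 -0.13]
```

View pics/t1.png

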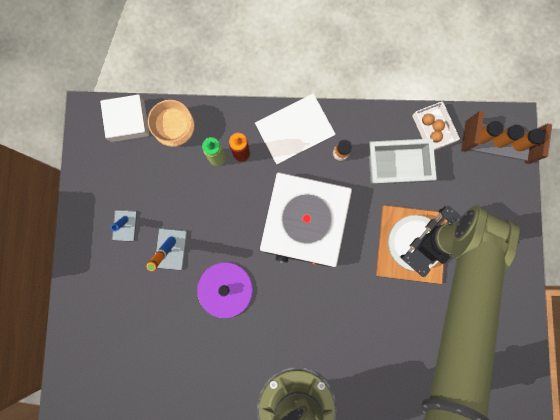

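The cover hangs centred over the board, and the red dot is now exposed at (307,218). Lowering.

Call:
jog_arm([
  {"x": 0.1, "y": 0.2, "z": 0.8, "ax": 0, "ay": 0, "az": 0},
  {"x": 0, "y": 0, "z": 0.6, "ax": 0, "ay": 0, "az": 0},
  {"x": 0, "y": 0, "z": 0.4, "ax": 0, "ay": 0, "az": 0},
  {"x": 0, "y": 0, "z": 0.1, "ax": 0, "ay": 0, "az": 0},
  {"x": 0, "y": 0, "z": 0, "ax": 0, "ay": 0, "az": 0},
])

```text
time_s: 6.4
tool_pos: [0.4948, -0.3493, 0.0393]
tool_rot: [180.0, 0.0, 49.8]
force: [-1.1, 0.3, -1.6]
grip_width: 0.03
grasp_force: 30.0
```

Call:
jog_arm([
  {"x": 0, "y": 0, "z": 0.1, "ax": 0, "ay": 0, "az": 0},
  {"x": 0, "y": 0, "z": 0.1, "ax": 0, "ay": 0, "az": 0},
  {"x": 0, "y": 0, "z": 0, "ax": 0, "ay": 0, "az": 0},
  {"x": 0, "y": 0, "z": 0, "ax": 0, "ay": 0, "az": 0},
  {"x": 0, "y": 0, "z": 0, "ax": 0, "ay": 0, "az": 0},
])

```text
time_s: 6.9
tool_pos: [0.4947, -0.3492, 0.0372]
tool_rot: [180.0, 0.0, 49.8]
force: [0.3, 0.0, -1.9]
grip_width: 0.0303
grasp_force: 30.0
```

Call:
jog_arm([
  {"x": 0, "y": 0, "z": 0.15, "ax": 0, "ay": 0, "az": 0},
  {"x": 0, "y": 0, "z": 0.1, "ax": 0, "ay": 0, "az": 0},
  {"x": 0, "y": 0, "z": 0, "ax": 0, "ay": 0, "az": 0},
  {"x": 0, "y": 0, "z": 0, "ax": 0, "ay": 0, "az": 0},
  {"x": 0, "y": 0, "z": 0, "ax": 0, "ay": 0, "az": 0},
])

```text
time_s: 7.4
tool_pos: [0.4947, -0.3492, 0.0347]
tool_rot: [180.0, 0.0, 49.8]
force: [-0.0, -0.4, -0.8]
grip_width: 0.0302
grasp_force: 30.0
```

Call:
jog_arm([
  {"x": 0, "y": 0, "z": 0.1, "ax": 0, "ay": 0, "az": 0},
  {"x": 0, "y": 0, "z": 0, "ax": 0, "ay": 0, "az": 0},
  {"x": 0, "y": 0, "z": 0, "ax": 0, "ay": 0, "az": 0},
  {"x": 0, "y": 0, "z": 0, "ax": 0, "ay": 0, "az": 0},
  {"x": 0, "y": 0, "z": 0, "ax": 0, "ay": 0, "az": 0},
])

```text
time_s: 7.9
tool_pos: [0.4947, -0.3492, 0.0337]
tool_rot: [180.0, 0.0, 49.9]
force: [-0.4, -0.3, -1.9]
grip_width: 0.0303
grasp_force: 30.0
```

Call:
jog_arm([
  {"x": 0, "y": 0, "z": 0.1, "ax": 0, "ay": 0, "az": 0},
  {"x": 0, "y": 0, "z": 0, "ax": 0, "ay": 0, "az": 0},
  {"x": 0, "y": 0, "z": 0.05, "ax": 0, "ay": 0, "az": 0},
  {"x": 0, "y": 0, "z": 0, "ax": 0, "ay": 0, "az": 0},
  {"x": 0, "y": 0, "z": 0, "ax": 0, "ay": 0, "az": 0},
])

```text
time_s: 8.4
tool_pos: [0.4947, -0.3492, 0.0321]
tool_rot: [180.0, 0.0, 49.9]
force: [0.1, 0.2, -1.1]
grip_width: 0.0307
grasp_force: 30.0
```

Call:
jog_arm([
  {"x": 0, "y": 0, "z": 0.1, "ax": 0, "ay": 0, "az": 0},
  {"x": 0, "y": 0, "z": 0, "ax": 0, "ay": 0, "az": 0},
  {"x": 0, "y": 0, "z": 0, "ax": 0, "ay": 0, "az": 0},
  {"x": 0, "y": 0, "z": 0, "ax": 0, "ay": 0, "az": 0},
  {"x": 0, "y": 0, "z": 0, "ax": 0, "ay": 0, "az": 0},
])

```text
time_s: 8.9
tool_pos: [0.4948, -0.3493, 0.0319]
tool_rot: [180.0, 0.0, 49.8]
force: [-1.8, 1.5, 6.3]
grip_width: 0.0306
grasp_force: 30.0
```

Call:
jog_arm([
  {"x": 0, "y": 0, "z": 0, "ax": 0, "ay": 0, "az": 0},
  {"x": 0, "y": 0, "z": 0, "ax": 0, "ay": 0, "az": 0},
  {"x": 0, "y": 0, "z": 0, "ax": 0, "ay": 0, "az": 0},
  {"x": 0, "y": 0, "z": 0, "ax": 0, "ay": 0, "az": 0},
  {"x": 0, "y": 0, "z": 0, "ax": 0, "ay": 0, "az": 0},
], claw=1)

```text
time_s: 9.4
tool_pos: [0.4947, -0.3492, 0.031]
tool_rot: [-180.0, 0.0, 49.8]
force: [0.1, 0.6, -1.0]
grip_width: 0.0632
grasp_force: 0.0
```

Call:
jog_arm([
  {"x": 0, "y": 0, "z": -0.1, "ax": 0, "ay": 0, "az": 0},
  {"x": 0, "y": 0, "z": -0.5, "ax": 0, "ay": 0, "az": 0},
  {"x": 0, "y": 0, "z": -1, "ax": 0, "ay": 0, "az": 0},
  {"x": 0, "y": 0, "z": -3, "ax": 0, "ay": 0, "az": 0},
  {"x": 0, "y": 0, "z": -4, "ax": 0, "ay": 0, "az": 0},
])

```text
time_s: 9.9
tool_pos: [0.4935, -0.3484, 0.117]
tool_rot: [-179.8, 0.0, 49.9]
force: [-0.1, -0.5, 0.4]
grip_width: 0.0864
grasp_force: 0.0
```

Call:
jog_arm([
  {"x": 0, "y": 0, "z": -4, "ax": 0, "ay": 0, "az": 0},
  {"x": 0, "y": 0, "z": -4, "ax": 0, "ay": 0, "az": 0},
  {"x": 0, "y": 0, "z": -4, "ax": 0, "ay": 0, "az": 0},
  {"x": 0, "y": 0, "z": -4, "ax": 0, "ay": 0, "az": 0},
  {"x": 0, "y": 0, "z": -3, "ax": 0, "ay": 0, "az": 0},
])

```text
time_s: 10.4
tool_pos: [0.4952, -0.3492, 0.3114]
tool_rot: [179.8, -0.0, 49.9]
force: [-0.4, 0.6, 0.2]
grip_width: 0.0871
grasp_force: 0.0
```

```bash
python3 - <<'E'
from h import *
snap('top','pics/t2.png'); snap('wrist','pics/w3.png')
plan([.44,.39,.30],[180,0,180],18)
E
```

```text
p [ 0.4969 -0.3499  0.3138] rpy [ 1.7941e+02 -4.0000e-02  4.9870e+01] need [-0.0569  0.7399 -0.0138] [   0.4    0.7 -130.1] t 10.5
xyz [ 2.94 -2.89  0.05] a [ 0.02  0.04 -7.23]
xyz [ 3.28 -2.5   0.05] a [ 0.02  0.04 -7.23]
xyz [ 3.57 -2.07  0.05] a [ 0.02  0.04 -7.23]
xyz [ 3.8  -1.6   0.06] a [ 0.02  0.04 -7.23]
xyz [ 3.97 -1.11  0.06] a [ 0.02  0.04 -7.23]
xyz [ 4.08 -0.6   0.06] a [ 0.02  0.04 -7.23]
xyz [ 4.12 -0.08  0.07] a [ 0.02  0.04 -7.23]
xyz [4.1  0.44 0.07] a [ 0.02  0.04 -7.23]
xyz [4.01 0.95 0.07] a [ 0.02  0.04 -7.23]
xyz [3.86 1.45 0.07] a [ 0.02  0.04 -7.23]
xyz [3.65 1.92 0.07] a [ 0.02  0.04 -7.23]
xyz [3.38 2.36 0.08] a [ 0.02  0.04 -7.23]
xyz [3.05 2.77 0.08] a [ 0.02  0.04 -7.23]
xyz [2.68 3.13 0.08] a [ 0.02  0.04 -7.23]
xyz [2.26 3.45 0.08] a [ 0.02  0.04 -7.23]
xyz [1.81 3.7  0.08] a [ 0.02  0.04 -7.23]
xyz [1.33 3.9  0.08] a [ 0.02  0.04 -7.23]
xyz [0.83 4.04 0.08] a [ 0.02  0.04 -7.23]
```

Call:
jog_arm([
  {"x": 2.9, "y": -2.9, "z": 0, "ax": 0, "ay": 0, "az": -7.2},
  {"x": 3.3, "y": -2.5, "z": 0, "ax": 0, "ay": 0, "az": -7.2},
  {"x": 3.6, "y": -2.1, "z": 0, "ax": 0, "ay": 0, "az": -7.2},
  {"x": 3.8, "y": -1.6, "z": 0, "ax": 0, "ay": 0, "az": -7.2},
  {"x": 4.0, "y": -1.1, "z": 0, "ax": 0, "ay": 0, "az": -7.2},
])

```text
time_s: 11.0
tool_pos: [0.4782, -0.1411, 0.3069]
tool_rot: [-180.0, 0.0, 86.1]
force: [1.2, 0.0, -0.0]
grip_width: 0.0866
grasp_force: 0.0
```

Call:
jog_arm([
  {"x": 4.1, "y": -0.6, "z": 0, "ax": 0, "ay": 0, "az": -7.2},
  {"x": 4.1, "y": -0.1, "z": 0, "ax": 0, "ay": 0, "az": -7.2},
  {"x": 4.1, "y": 0.4, "z": 0, "ax": 0, "ay": 0, "az": -7.2},
  {"x": 4.0, "y": 0.9, "z": 0, "ax": 0, "ay": 0, "az": -7.2},
  {"x": 3.9, "y": 1.4, "z": 0, "ax": 0, "ay": 0, "az": -7.2},
])

```text
time_s: 11.5
tool_pos: [0.4616, 0.0641, 0.307]
tool_rot: [-180.0, 0.1, 122.1]
force: [0.3, 0.9, 0.2]
grip_width: 0.0869
grasp_force: 0.0
```

Call:
jog_arm([
  {"x": 3.65, "y": 1.9, "z": 0, "ax": 0, "ay": 0, "az": -7.2},
  {"x": 3.4, "y": 2.4, "z": 0, "ax": 0, "ay": 0, "az": -7.2},
  {"x": 3.0, "y": 2.8, "z": 0, "ax": 0, "ay": 0, "az": -7.2},
  {"x": 2.7, "y": 3.1, "z": 0, "ax": 0, "ay": 0, "az": -7.2},
  {"x": 2.3, "y": 3.4, "z": 0, "ax": 0, "ay": 0, "az": -7.2},
])

```text
time_s: 12.0
tool_pos: [0.447, 0.2692, 0.3072]
tool_rot: [-180.0, 0.1, 158.1]
force: [-0.1, -0.2, 0.3]
grip_width: 0.0867
grasp_force: 0.0
```

```bash
cat >> h.py <<'E'
def tilted(u):
    "tool rotation with tool z along -u, tool y near world +y"
    z=-np.array(u)/np.linalg.norm(u); y=np.array([0,1,0])-z*z[1]; y/=np.linalg.norm(y); return R.from_matrix(np.array([np.cross(y,z),y,z]).T)
def lean(yaw): return np.array([-np.sin(.4)*np.cos(yaw),-np.sin(.4)*np.sin(yaw),np.cos(.4)])
E
python3 - <<'E'
from h import *
u=lean(np.radians(-1.5)); m=np.array([.426,.390,.155])
print(env.get_obs()['qpos'].round(1)); plan(m+.14*u,tilted(u),5)
E
```

```text
[ 24.7   5.1 -61.9  89.    4.6  88.6  31. ]
p [0.447  0.2692 0.3072] rpy [-1.7996e+02  9.0000e-02  1.5812e+02] need [-0.0755  0.1222 -0.0232] [ -3.9 -22.7 -21.5] t 12.0
xyz [2.31 1.71 0.46] a [-0.77 -4.53 -4.29]
xyz [2.21 1.87 0.31] a [-0.77 -4.53 -4.29]
xyz [2.08 2.03 0.16] a [-0.77 -4.53 -4.29]
xyz [1.93 2.18 0.03] a [-0.77 -4.53 -4.29]
xyz [ 1.76  2.32 -0.08] a [-0.77 -4.53 -4.29]
```

Call:
jog_arm([
  {"x": 2.3, "y": 1.7, "z": 0.4, "ax": -0.8, "ay": -4.5, "az": -4.3},
  {"x": 2.2, "y": 1.9, "z": 0.3, "ax": -0.8, "ay": -4.5, "az": -4.3},
  {"x": 2.1, "y": 2.0, "z": 0.2, "ax": -0.8, "ay": -4.5, "az": -4.3},
  {"x": 1.9, "y": 2.2, "z": 0, "ax": -0.8, "ay": -4.5, "az": -4.3},
  {"x": 1.7, "y": 2.3, "z": 0, "ax": -0.8, "ay": -4.5, "az": -4.3},
])

```text
time_s: 12.5
tool_pos: [0.3726, 0.3915, 0.2843]
tool_rot: [-179.6, 23.0, 179.9]
force: [-0.5, 0.5, -0.0]
grip_width: 0.087
grasp_force: 0.0
```

```bash
python3 - <<'E'
from h import *
for i in range(3): snap('wrist','pics/w4.png')
p=load('pics/w4.png'); u=lean(np.radians(-1.5)); m=np.array([.426,.390,.155])
print('end',proj(p,m+.04*u),'mid',proj(p,m),'fl',proj(p,m-.046*u))
print(env.get_obs()['qpos'].round(1)); plan(m+.14*u,tilted(u),1)
E
```

```text
end (np.float64(277.18276888880865), np.float64(205.95121271327199)) mid (np.float64(277.4575283973903), np.float64(196.95674246900435)) fl (np.float64(277.7046421090014), np.float64(188.87272876928432))
[ 15.5 -15.9 -66.6 102.8   3.8  69.8  37.1]
p [0.3703 0.3924 0.2836] rpy [-179.46   22.82 -179.84] need [ 0.0012 -0.0009  0.0003] [ 0.1 -0.1  0.1] t 12.65
xyz [-0.13 -0.09  0.02] a [ 0.11 -0.09  0.15]
```

View pics/w4.png

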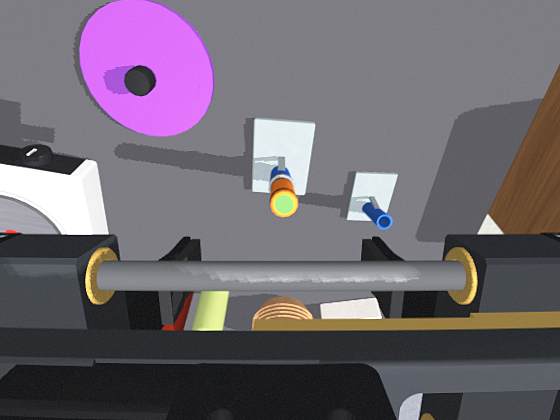

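The handle end is at about (284,204), above the large stand's foot with corners near (255,119), (315,123), (303,194) and (250,192). I'll enlarge for a precise axis.

```bash
python3 - <<'E'
from h import *
im=cv2.imread('pics/w4.png')[110:230,235:335]; cv2.imwrite('pics/c4.png',cv2.resize(im,(500,600),interpolation=cv2.INTER_CUBIC))
E
```

```text
(no output)
```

View pics/c4.png

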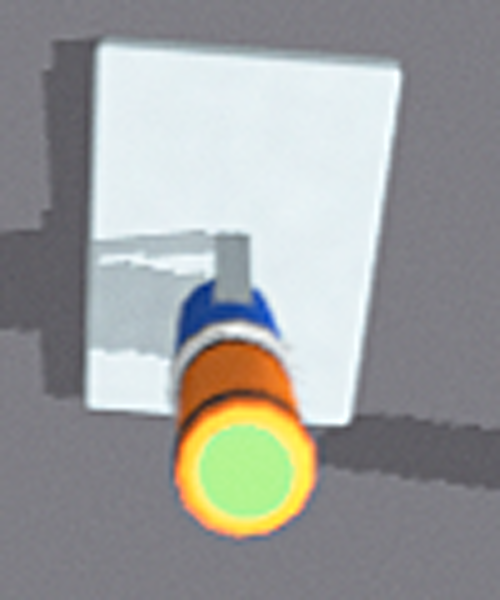

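The crop shows foot corners at (98,42), (400,65), (350,425) and (87,408), and the handle end's centre at (247,470) (scale 5). I'll fit the stand and probe pose from all three views.

```bash
python3 - <<'E'
from h import *
from scipy.optimize import least_squares
pw,pt,ps=[load(f'pics/{n}.png') for n in('w4','top0','scene0')]
w=lambda u,v:(235+u/5,110+v/5); t=lambda u,v:(135+u/5.714,215+v/5.714)
obs=[(pw,w(98,42),0),(pw,w(400,65),1),(pw,w(350,425),2),(pw,w(87,408),3),(pw,w(247,470),4),(pw,w(231,347),5),
 (pt,t(137,77),0),(pt,t(293,90),1),(pt,t(268,315),2),(pt,t(128,300),3),(pt,(151.1,267),4),(pt,(162.5,253),5),
 (ps,(328.4,102.2),4),(ps,(334.2,130.3),5)]
c=np.array([[60,42.5,12],[60,-42.5,12],[-60,-42.5,12],[-60,42.5,12]])/1000
def pts(q):
    x,y,a,mx=q; Z=R.from_euler('z',a); P=list(Z.apply(c)+[x,y,0]); u=lean(a)
    m=Z.apply([mx,0,.109])+[x,y,0]; return P+[m+.088*u,m+.002*u],m,u
def f(q): P=pts(q)[0]; return np.concatenate([np.subtract(proj(p,P[i]),o)*(1 if p is not ps else .5) for p,o,i in obs])
r=least_squares(f,[.457,.387,-.05,-.02],loss='soft_l1'); P,m,u=pts(r.x)
print(r.x,'mouth',m,'u',u); print(f(r.x).reshape(-1,2).round(1).tolist())
h=m+.047*u; print('mid',h)
print('dot',onz(pt,307,218,.077))
plan(h-.019*u,tilted(u),1)
E
```

```text
[ 0.45861677  0.39124339 -0.10077455 -0.01703796] mouth [0.44166525 0.39295748 0.109     ] u [-0.38744264  0.03917707  0.92106099]
[[48.1, 77.0], [-65.8, 67.4], [-51.5, -77.9], [63.1, -67.9], [-0.7, -1.6], [-0.5, 6.6], [-0.0, -1.2], [0.3, -0.1], [-1.2, -0.2], [-4.7, -1.0], [-0.9, -1.2], [-2.3, 0.6], [-0.5, 0.2], [-0.3, -0.2]]
mid [0.42345545 0.3947988  0.15228987]
dot [ 0.55475331 -0.02053152  0.077     ]
p [0.3703 0.3924 0.2836] rpy [-179.46   22.82 -179.84] need [ 0.0606  0.0017 -0.1488] [1.8 0.  0.1] t 12.65
xyz [ 0.19  0.3  16.07] a [1.77 0.01 0.15]
```

```bash
cat > fit.py <<'E'
from h import *
from scipy.optimize import least_squares
pw,pt,ps=[load(f'pics/{n}.png') for n in('w4','top0','scene0')]
w=lambda u,v:(235+u/5,110+v/5); t=lambda u,v:(135+u/5.714,215+v/5.714)
obs=[(pw,w(98,42),2),(pw,w(400,65),3),(pw,w(350,425),0),(pw,w(87,408),1),(pw,w(247,470),4),(pw,w(231,347),5),
 (pt,t(137,77),0),(pt,t(293,90),1),(pt,t(268,315),2),(pt,(151.1,267),4),(pt,(162.5,253),5),
 (ps,(328.4,102.2),4),(ps,(334.2,130.3),5)]
c=np.array([[60,42.5,12],[60,-42.5,12],[-60,-42.5,12],[-60,42.5,12]])/1000
def pts(q):
    x,y,a,mx=q; Z=R.from_euler('z',a); P=list(Z.apply(c)+[x,y,0]); u=lean(a)
    m=Z.apply([mx,0,.109])+[x,y,0]; return P+[m+.088*u,m+.002*u],m,u
def f(q): P=pts(q)[0]; return np.concatenate([np.subtract(proj(p,P[i]),o)*(1 if p is not ps else .5) for p,o,i in obs])
r=least_squares(f,[.457,.387,-.05,-.02],loss='soft_l1'); P,m,u=pts(r.x)
h=m+.047*u
if __name__=='__main__':
    print(r.x,'mouth',m,'u',u); print(f(r.x).reshape(-1,2).round(1).tolist())
    print('mid',h,'cw',onz(pw,*w(247,470),m[2]+.088*u[2]),(m+.088*u))
    plan(h-.019*u,tilted(u),1)
E
python3 fit.py
```

```text
[ 0.45883428  0.39275614 -0.07166395 -0.01695619] mouth [0.44192161 0.39397025 0.109     ] u [-0.3884188   0.02788337  0.92106099]
[[-1.3, -0.4], [0.5, -0.1], [-0.2, -0.0], [-1.1, -0.3], [-0.7, -1.4], [0.3, 6.7], [-1.2, -1.0], [-0.7, -0.6], [-1.1, -0.6], [-0.9, -1.3], [-2.6, 0.5], [-0.4, 0.2], [-0.1, -0.3]]
mid [0.42366593 0.39528077 0.15228987] cw [0.40940268 0.39711824 0.19005337] [0.40774076 0.39642399 0.19005337]
p [0.3703 0.3924 0.2836] rpy [-179.46   22.82 -179.84] need [ 0.0608  0.0024 -0.1488] [ 1.1 -0.   0.1] t 12.65
xyz [ 0.17  0.37 16.07] a [ 1.12 -0.04  0.15]
```

Call:
jog_arm([
  {"x": 0, "y": 0, "z": 0, "ax": 1.1, "ay": 0, "az": 0},
  {"x": 0, "y": 0, "z": 1, "ax": 0, "ay": 0, "az": 0},
  {"x": 0, "y": 0, "z": 2, "ax": 0, "ay": 0, "az": 0},
  {"x": 0, "y": 0, "z": 1, "ax": 0, "ay": 0, "az": 0},
  {"x": 0, "y": 0, "z": 0, "ax": 0, "ay": 0, "az": 0},
])

```text
time_s: 13.15
tool_pos: [0.3897, 0.3871, 0.2454]
tool_rot: [-178.5, 22.5, 179.6]
force: [-0.2, -0.5, 0.5]
grip_width: 0.0871
grasp_force: 0.0
```

```bash
python3 - <<'E'
from fit import *
plan(h-.019*u,tilted(u),1); print(env.get_obs()['qpos'].round(1))
for i in range(1): snap('wrist','pics/w5.png')
p=load('pics/w5.png'); print(proj(p,m+.088*u))
im=cv2.cvtColor(cv2.imread('pics/w5.png'),cv2.COLOR_BGR2HSV)
k=cv2.inRange(im,(40,80,120),(75,255,255)); k[238:]=0;n,l,s,c=cv2.connectedComponentsWithStats(k);print(s[1:],c[1:])
E
```

```text
p [0.3897 0.3871 0.2454] rpy [-178.48   22.5   179.58] need [ 0.0413  0.0076 -0.1106] [-0.1 -0.4 -0.4] t 13.15
xyz [ 0.42  1.1  11.77] a [-0.08 -0.38 -0.38]
[ 20.5 -11.1 -73.4 104.7   9.1  66.6  32.8]
(np.float64(295.1390952792383), np.float64(208.06749310370793))
[[285 198  23  23 396]] [[296.32323232 209.08080808]]
```

Call:
jog_arm([
  {"x": 0.2, "y": 0.5, "z": 0, "ax": 0, "ay": -0.2, "az": -0.2},
  {"x": 0.2, "y": 0.6, "z": 0.5, "ax": 0, "ay": -0.2, "az": -0.2},
  {"x": 0, "y": 0, "z": 1.5, "ax": 0, "ay": 0, "az": 0},
  {"x": 0, "y": 0, "z": 1.5, "ax": 0, "ay": 0, "az": 0},
  {"x": 0, "y": 0, "z": 0.5, "ax": 0, "ay": 0, "az": 0},
])

```text
time_s: 13.7
tool_pos: [0.4012, 0.3992, 0.2079]
tool_rot: [-178.4, 23.0, -179.8]
force: [-0.1, -0.2, -0.7]
grip_width: 0.0867
grasp_force: 0.0
```

```bash
python3 - <<'E'
from fit import *
snap('wrist','pics/w5.png')
plan(h-.019*u,tilted(u),1); print(env.get_obs()['qpos'].round(1))
E
```

```text
p [0.4011 0.3991 0.2077] rpy [-178.4    22.95 -179.84] need [ 0.03   -0.0043 -0.0729] [0.1 0.1 0.1] t 13.75
xyz [ 0.08 -0.22  7.89] a [0.06 0.09 0.14]
[ 16.9   0.8 -78.  106.4  23.8  65.3  20.2]
```

Joint 3 is close to its limit (-78 of -79.2). The handle is round, so I'll turn back about the tool axis to relieve it before descending.

Call:
jog_arm([
  {"x": 0.1, "y": -0.2, "z": -0.3, "ax": 0, "ay": 0, "az": 3},
  {"x": 0, "y": 0, "z": 0, "ax": 0, "ay": 0, "az": 8},
  {"x": 0, "y": 0, "z": 0, "ax": 0, "ay": 0, "az": 8},
  {"x": 0, "y": 0, "z": 0, "ax": 0, "ay": 0, "az": 8},
  {"x": 0, "y": 0, "z": 0, "ax": 0, "ay": 0, "az": 8},
])

```text
time_s: 14.25
tool_pos: [0.3991, 0.3981, 0.2125]
tool_rot: [167.3, 19.6, 142.3]
force: [0.3, -0.9, 0.1]
grip_width: 0.0872
grasp_force: 0.0
```

```bash
python3 - <<'E'
from fit import *
print(env.get_obs()['qpos'].round(1))
plan(h-.019*u,tilted(u)*R.from_euler('z',60,degrees=True),1)
E
```

```text
[ 17.7  -1.3 -77.7 106.4  21.6  64.9 -13.3]
p [0.3991 0.3981 0.2125] rpy [167.29  19.63 142.32] need [ 0.032  -0.0034 -0.0777] [ 0.3  0.2 24.8] t 14.25
xyz [ 0.03 -0.16  8.41] a [ 0.31  0.15 24.82]
```

Call:
jog_arm([
  {"x": 0, "y": -0.15, "z": 0.4, "ax": 0, "ay": 0, "az": 0},
  {"x": 0, "y": 0, "z": 0.8, "ax": 0, "ay": 0, "az": 0},
  {"x": 0, "y": 0, "z": 0.8, "ax": 0, "ay": 0, "az": 0},
  {"x": 0, "y": 0, "z": 0.4, "ax": 0, "ay": 0, "az": 0},
  {"x": 0, "y": 0, "z": 0, "ax": 0, "ay": 0, "az": 0},
])

```text
time_s: 14.75
tool_pos: [0.4077, 0.3951, 0.1885]
tool_rot: [167.6, 19.6, 142.8]
force: [0.2, 0.5, 0.4]
grip_width: 0.087
grasp_force: 0.0
```

```bash
python3 - <<'E'
from fit import *
print(env.get_obs()['qpos'].round(1))
snap('wrist','pics/w6.png')
p=load('pics/w6.png'); print(proj(p,m+.088*u),proj(p,m+.047*u))
im=cv2.cvtColor(cv2.imread('pics/w6.png'),cv2.COLOR_BGR2HSV)
k=cv2.inRange(im,(40,80,120),(75,255,255)); n,l,s,c=cv2.connectedComponentsWithStats(k)
for i in range(1,n):
    if s[i,4]>40: print(s[i],c[i])
Rt=rpy(env.get_obs()['tool_rot']); print('axis err deg',np.degrees(np.cross(-Rt.as_matrix()[:,2],u)))
plan(h-.019*u,Rt,1)
E
```

```text
[ 15.6   3.6 -77.6 107.9  27.4  64.  -17.4]
(np.float64(283.0264832534186), np.float64(238.0939798065931)) (np.float64(282.53446660267645), np.float64(219.5198964463868))
[270 226  29  28 667] [283.95802099 239.4107946 ]
axis err deg [-0.049727    0.21175969 -0.0273809 ]
p [0.4076 0.3955 0.1889] rpy [167.54  19.64 142.75] need [ 0.0234 -0.0008 -0.0541] [0. 0. 0.] t 14.8
xyz [0.02 0.09 5.9 ] a [0. 0. 0.]
```

View pics/w6.png

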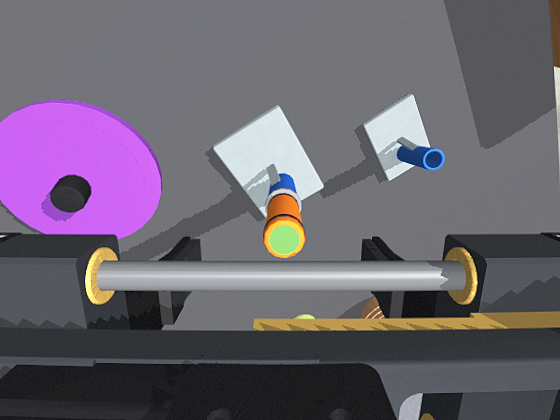

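The handle end is at (284,239), centred between the fingers, and joint 3 is holding steady. Descending along the axis.

Call:
jog_arm([
  {"x": 0, "y": 0.1, "z": 1, "ax": 0, "ay": 0, "az": 0},
  {"x": 0, "y": 0, "z": 1.4, "ax": 0, "ay": 0, "az": 0},
  {"x": 0, "y": 0, "z": 1.4, "ax": 0, "ay": 0, "az": 0},
  {"x": 0, "y": 0, "z": 1.2, "ax": 0, "ay": 0, "az": 0},
  {"x": 0, "y": 0, "z": 0.5, "ax": 0, "ay": 0, "az": 0},
])

```text
time_s: 15.3
tool_pos: [0.43, 0.3943, 0.1379]
tool_rot: [167.6, 19.6, 142.7]
force: [0.6, -0.6, -0.4]
grip_width: 0.0874
grasp_force: 0.0
```

```bash
python3 - <<'E'
from fit import *
o=env.get_obs();print(o['qpos'].round(1),o['force'].round(1))
Rt=rpy(o['tool_rot']); print('axis err deg',np.degrees(np.cross(-Rt.as_matrix()[:,2],u)))
plan(h-.019*u,Rt,1)
E
```

```text
[  8.7  12.6 -73.  110.1  38.3  62.1 -25.4] [ 0.6 -0.6 -0.4]
axis err deg [-0.00705425  0.18535189 -0.00858601]
p [0.43   0.3943 0.1379] rpy [167.58  19.63 142.7 ] need [ 0.0011  0.0004 -0.0031] [0. 0. 0.] t 15.3
xyz [0.05 0.03 0.32] a [0. 0. 0.]
```

Close the fingers.

Call:
jog_arm([
  {"x": 0, "y": 0, "z": 0.2, "ax": 0, "ay": 0, "az": 0},
  {"x": 0, "y": 0, "z": 0, "ax": 0, "ay": 0, "az": 0},
  {"x": 0, "y": 0, "z": 0, "ax": 0, "ay": 0, "az": 0},
  {"x": 0, "y": 0, "z": 0, "ax": 0, "ay": 0, "az": 0},
  {"x": 0, "y": 0, "z": 0, "ax": 0, "ay": 0, "az": 0},
], claw=-1, squeeze=35)

```text
time_s: 15.8
tool_pos: [0.4308, 0.3948, 0.1371]
tool_rot: [167.5, 19.7, 142.6]
force: [-0.1, 0.6, -0.2]
grip_width: 0.0546
grasp_force: 0.0
```

Call:
jog_arm([
  {"x": 0, "y": 0, "z": 0, "ax": 0, "ay": 0, "az": 0},
  {"x": 0, "y": 0, "z": 0, "ax": 0, "ay": 0, "az": 0},
  {"x": 0, "y": 0, "z": 0, "ax": 0, "ay": 0, "az": 0},
  {"x": 0, "y": 0, "z": 0, "ax": 0, "ay": 0, "az": 0},
  {"x": 0, "y": 0, "z": 0, "ax": 0, "ay": 0, "az": 0},
])

```text
time_s: 16.3
tool_pos: [0.4307, 0.3947, 0.1366]
tool_rot: [167.5, 19.6, 142.7]
force: [0.8, -0.3, -1.3]
grip_width: 0.0254
grasp_force: 35.0
```

Call:
jog_arm([
  {"x": 0, "y": 0, "z": 0, "ax": 0, "ay": 0, "az": 0},
  {"x": 0, "y": 0, "z": -0.5, "ax": 0, "ay": 0, "az": 0},
  {"x": 0, "y": 0, "z": -1, "ax": 0, "ay": 0, "az": 0},
  {"x": 0, "y": 0, "z": -1, "ax": 0, "ay": 0, "az": 0},
  {"x": 0, "y": 0, "z": -1, "ax": 0, "ay": 0, "az": 0},
])

```text
time_s: 16.8
tool_pos: [0.4163, 0.3955, 0.169]
tool_rot: [167.5, 19.6, 142.7]
force: [0.7, -0.2, -1.3]
grip_width: 0.0257
grasp_force: 35.0
```

```bash
python3 - <<'E'
from fit import *
o=env.get_obs();print(o['qpos'].round(1),o['force'].round(1),o['wrist_torque'])
Rt=rpy(o['tool_rot']); print('axis err deg',np.degrees(np.cross(-Rt.as_matrix()[:,2],u)))
plan(h+.106*u,Rt,1)
E
```

```text
[ 11.6   7.4 -75.  108.8  31.9  63.3 -20.9] [ 0.7 -0.2 -1.3] [0.0909294  0.4562367  0.00558524]
axis err deg [-0.02163042  0.19570216 -0.01504623]
p [0.4163 0.3955 0.169 ] rpy [167.55  19.63 142.68] need [-0.0338  0.0027  0.0809] [0. 0. 0.] t 16.8
xyz [-0.03  0.06 -8.77] a [0. 0. 0.]
```

Call:
jog_arm([
  {"x": 0, "y": 0, "z": -1.5, "ax": 0, "ay": 0, "az": 0},
  {"x": 0, "y": 0, "z": -2, "ax": 0, "ay": 0, "az": 0},
  {"x": 0, "y": 0.05, "z": -2, "ax": 0, "ay": 0, "az": 0},
  {"x": 0, "y": 0, "z": -2, "ax": 0, "ay": 0, "az": 0},
  {"x": 0, "y": 0, "z": -1.5, "ax": 0, "ay": 0, "az": 0},
])

```text
time_s: 17.3
tool_pos: [0.381, 0.399, 0.253]
tool_rot: [167.5, 19.7, 142.7]
force: [-0.0, -0.8, -0.8]
grip_width: 0.0252
grasp_force: 35.0
```

```bash
python3 - <<'E'
from fit import *
o=env.get_obs();print(o['qpos'].round(1),o['force'].round(1),o['grip_width'])
Rt=rpy(o['tool_rot']); z=Rt.as_matrix()[:,2]; tip=o['tool_pos']+z*.131; print('tip',tip,'draw',(tip-m)@u)
d=np.array([.5565,-.018,.077]); yaw=110
plan(o['tool_pos']+np.array([0,-.0,.05]),[180,0,150],4)
E
```

```text
[ 15.   -8.8 -71.8 103.8  12.8  68.   -6.2] [-0.  -0.8 -0.8] 0.02519289563338738
tip [0.43260577 0.39545676 0.13260752] draw 0.025403867706488864
p [0.381 0.399 0.253] rpy [167.46  19.73 142.68] need [0.   0.   0.05] [11.1 20.4 -5.1] t 17.3
xyz [-0.42  0.26 -1.15] a [ 2.79  5.1  -1.26]
xyz [-0.32  0.19 -1.19] a [ 2.79  5.1  -1.26]
xyz [-0.22  0.13 -1.22] a [ 2.79  5.1  -1.26]
xyz [-0.11  0.06 -1.24] a [ 2.79  5.1  -1.26]
```

```bash
python3 - <<'E'
from fit import *
plan([.42,.37,.32],[180,0,130],5)
E
```

```text
p [0.381 0.399 0.253] rpy [167.46  19.73 142.68] need [ 0.039 -0.029  0.067] [14.6 18.2 14.7] t 17.3
xyz [-1.37  0.21 -0.91] a [2.91 3.64 2.93]
xyz [-1.29  0.23 -1.01] a [2.91 3.64 2.93]
xyz [-1.22  0.24 -1.1 ] a [2.91 3.64 2.93]
xyz [-1.13  0.25 -1.18] a [2.91 3.64 2.93]
xyz [-1.04  0.24 -1.27] a [2.91 3.64 2.93]
```

Call:
jog_arm([
  {"x": -1.35, "y": 0.2, "z": -1.0, "ax": 2.9, "ay": 3.65, "az": 2.9},
  {"x": -1.3, "y": 0.25, "z": -1.0, "ax": 2.9, "ay": 3.65, "az": 2.9},
  {"x": -1.2, "y": 0.25, "z": -1.1, "ax": 2.9, "ay": 3.65, "az": 2.9},
  {"x": -1.15, "y": 0.25, "z": -1.2, "ax": 2.9, "ay": 3.65, "az": 2.9},
  {"x": -1.05, "y": 0.25, "z": -1.25, "ax": 2.9, "ay": 3.65, "az": 2.9},
])

```text
time_s: 17.8
tool_pos: [0.4212, 0.3693, 0.3202]
tool_rot: [-179.8, -0.3, 130.0]
force: [-0.4, -0.5, -1.4]
grip_width: 0.0253
grasp_force: 35.0
```

```bash
python3 - <<'E'
from fit import *
o=env.get_obs();print(o['qpos'].round(1),o['force'].round(1),o['grip_width'])
p=load('pics/t1.png'); im=cv2.cvtColor(cv2.imread('pics/t1.png'),cv2.COLOR_BGR2HSV)[200:235,290:325]
k=cv2.inRange(im,(0,150,120),(8,255,255))|cv2.inRange(im,(172,150,120),(180,255,255)); n,l,s,c=cv2.connectedComponentsWithStats(k)
for i in range(1,n): print(s[i],c[i]+[290,200],onz(p,*(c[i]+[290,200]),.077))
snap('scene','pics/s2.png')
p=load('pics/s2.png'); im=cv2.cvtColor(cv2.imread('pics/s2.png'),cv2.COLOR_BGR2HSV)[220:270,235:295]
k=cv2.inRange(im,(0,150,120),(8,255,255))|cv2.inRange(im,(172,150,120),(180,255,255)); n,l,s,c=cv2.connectedComponentsWithStats(k)
for i in range(1,n): print(s[i],c[i]+[235,220],onz(p,*(c[i]+[235,220]),.077))
plan([.557,-.017,.30],[180,0,110],10)
E
```

```text
[ 13.7  15.8 -70.   82.3  14.6  92.1 -15. ] [-0.4 -0.5 -1.4] 0.02534292776467904
[13 15  8  8 46] [306.2173913 218.2826087] [ 0.5538664  -0.01824937  0.077     ]
[25 14  9  7 50] [264.08 236.84] [ 0.55550161 -0.01593327  0.077     ]
p [0.4275 0.3663 0.3207] rpy [-179.86   -0.44  129.38] need [ 0.1295 -0.3833 -0.0207] [-0.2 -0.4 19.4] t 17.85
xyz [-3.79 -1.43  0.18] a [-0.02 -0.04  1.94]
xyz [-3.83 -1.3   0.18] a [-0.02 -0.04  1.94]
xyz [-3.87 -1.17  0.19] a [-0.02 -0.04  1.94]
xyz [-3.91 -1.04  0.19] a [-0.02 -0.04  1.94]
xyz [-3.94 -0.91  0.19] a [-0.02 -0.04  1.94]
xyz [-3.97 -0.77  0.19] a [-0.02 -0.04  1.94]
xyz [-4.   -0.64  0.2 ] a [-0.02 -0.04  1.94]
xyz [-4.02 -0.5   0.2 ] a [-0.02 -0.04  1.94]
xyz [-4.03 -0.37  0.2 ] a [-0.02 -0.04  1.94]
xyz [-4.04 -0.23  0.2 ] a [-0.02 -0.04  1.94]
```

Call:
jog_arm([
  {"x": -3.8, "y": -1.4, "z": 0.2, "ax": 0, "ay": 0, "az": 1.9},
  {"x": -3.85, "y": -1.3, "z": 0.2, "ax": 0, "ay": 0, "az": 1.9},
  {"x": -3.85, "y": -1.2, "z": 0.2, "ax": 0, "ay": 0, "az": 1.9},
  {"x": -3.9, "y": -1.05, "z": 0.2, "ax": 0, "ay": 0, "az": 1.9},
  {"x": -3.95, "y": -0.9, "z": 0.2, "ax": 0, "ay": 0, "az": 1.9},
])

```text
time_s: 18.35
tool_pos: [0.4884, 0.1774, 0.3091]
tool_rot: [-180.0, 0.0, 120.6]
force: [0.3, 0.0, -1.3]
grip_width: 0.0248
grasp_force: 35.0
```

Call:
jog_arm([
  {"x": -3.95, "y": -0.8, "z": 0.2, "ax": 0, "ay": 0, "az": 1.9},
  {"x": -4.0, "y": -0.65, "z": 0.2, "ax": 0, "ay": 0, "az": 1.9},
  {"x": -4.0, "y": -0.5, "z": 0.2, "ax": 0, "ay": 0, "az": 1.9},
  {"x": -4.0, "y": -0.35, "z": 0.2, "ax": 0, "ay": 0, "az": 1.9},
  {"x": -3.9, "y": -0.2, "z": 0.2, "ax": 0, "ay": 0, "az": 1.9},
])

```text
time_s: 18.85
tool_pos: [0.556, -0.0115, 0.2989]
tool_rot: [-179.9, 0.0, 111.1]
force: [0.3, 0.4, -1.2]
grip_width: 0.0256
grasp_force: 35.0
```

```bash
python3 - <<'E'
from h import *
for i in range(4): snap('scene','pics/s3.png')
snap('wrist','pics/w7.png')
o=env.get_obs(); print(o['qpos'].round(1),o['force'].round(1))
plan([.5547,-.0171,.24],[180,0,110],1)
tip=np.array(o['tool_pos'])+rpy(o['tool_rot']).as_matrix()[:,2]*.131
p=load('pics/s3.png'); print('tip',tip,proj(p,tip),'dot',proj(p,[.5547,-.0171,.077]))
im=cv2.imread('pics/s3.png'); u,v=map(int,proj(p,tip))
a=cv2.resize(im[v-50:v+60,u-50:u+50],(400,440),interpolation=cv2.INTER_CUBIC)
print('crop origin',u-50,v-50)
w=cv2.imread('pics/w7.png'); b=cv2.resize(w[180:330,200:336],(399,440),interpolation=cv2.INTER_CUBIC)
cv2.imwrite('pics/c5.png',np.hstack([a,b]))
E
```

```text
[ 48.9  11.2 -58.   85.5   9.3  88.7  12.3] [-0.1  0.5 -0.7]
p [ 0.5555 -0.0088  0.2989] rpy [-1.7994e+02 -1.2000e-01  1.1120e+02] need [-0.0008 -0.0083 -0.0589] [-0.1 -0.1  1.2] t 19.1
xyz [-0.76 -0.37  5.89] a [-0.06 -0.12  1.2 ]
tip [ 0.55523863 -0.00858543  0.1678702 ] (np.float64(265.1482575115614), np.float64(211.23086151376364)) dot (np.float64(263.52747254314886), np.float64(236.93322210073086))
crop origin 215 161
```

View pics/c5.png

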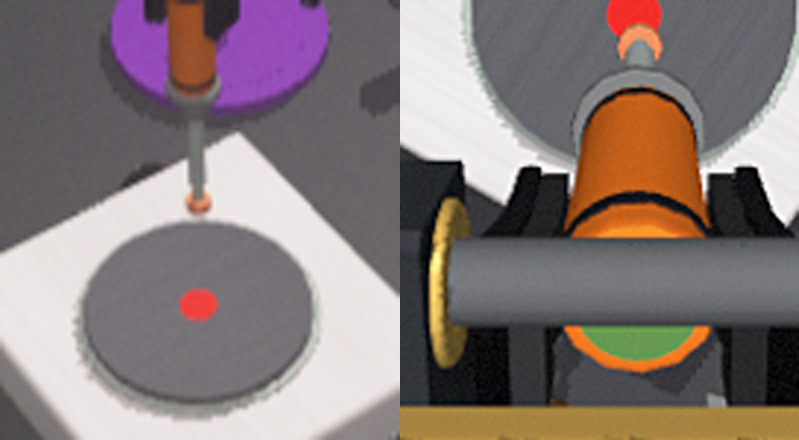

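The scene crop shows the tip at (264.8,212.7) and the dot at (264.5,237). The wrist crop shows the tip at about (282,196), and the probe looks straight in the gripper.

```bash
python3 - <<'E'
from h import *
o=env.get_obs(); Rt=rpy(o['tool_rot']); tip=np.array(o['tool_pos'])+Rt.as_matrix()[:,2]*.131
pw=load('pics/w7.png'); ps=load('pics/s3.png')
print('pred',proj(pw,tip)); 
for v in(195,196.5): print('wrist',onz(pw,281.8,v,tip[2]+.002),Rt.inv().apply(onz(pw,281.8,v,tip[2]+.002)-tip))
d=onz(pw,281.8,180+14/2.934,.077); print('dot wrist',d)
# scene tri of tip
c1,d1=ray(pw,281.8,196);c2,d2=ray(ps,264.75,212.3);k=np.linalg.lstsq(np.array([d1,-d2]).T,c2-c1,rcond=None)[0];print('tri',c1+k[0]*d1,c2+k[1]*d2)
plan([.5547,-.0171,.24],[180,0,110],1)
E
```

```text
pred (np.float64(281.212870715546), np.float64(193.32280483246637))
wrist [ 0.55627388 -0.00961115  0.1698702 ] [-0.00132643  0.00059223 -0.00200341]
wrist [ 0.55683384 -0.01105932  0.1698702 ] [-0.00287909  0.00059067 -0.00200668]
dot wrist [ 0.5584007  -0.01481247  0.077     ]
tri [ 0.5568466  -0.01108393  0.16726897] [ 0.55657669 -0.01132331  0.16729499]
p [ 0.5555 -0.0088  0.2989] rpy [-1.7994e+02 -1.2000e-01  1.1120e+02] need [-0.0008 -0.0083 -0.0589] [-0.1 -0.1  1.2] t 19.1
xyz [-0.76 -0.37  5.89] a [-0.06 -0.12  1.2 ]
```

Call:
jog_arm([
  {"x": -0.5, "y": -0.3, "z": 1, "ax": 0, "ay": 0, "az": 0},
  {"x": 0, "y": 0, "z": 2, "ax": 0, "ay": 0, "az": 0},
  {"x": 0, "y": 0, "z": 2, "ax": 0, "ay": 0, "az": 0},
  {"x": 0, "y": 0, "z": 1.5, "ax": 0, "ay": 0, "az": 0},
  {"x": 0, "y": 0, "z": 0.7, "ax": 0, "ay": 0, "az": 0},
])

```text
time_s: 19.6
tool_pos: [0.5536, -0.015, 0.2253]
tool_rot: [-179.8, -0.1, 111.2]
force: [-0.2, 0.7, -1.5]
grip_width: 0.0251
grasp_force: 35.0
```

Call:
jog_arm([
  {"x": 0, "y": 0, "z": 0.5, "ax": 0, "ay": 0, "az": 0},
  {"x": 0, "y": 0, "z": 0.2, "ax": 0, "ay": 0, "az": 0},
  {"x": 0, "y": 0, "z": 0, "ax": 0, "ay": 0, "az": 0},
  {"x": 0, "y": 0, "z": 0, "ax": 0, "ay": 0, "az": 0},
  {"x": 0, "y": 0, "z": 0, "ax": 0, "ay": 0, "az": 0},
])

```text
time_s: 20.1
tool_pos: [0.5551, -0.0154, 0.2205]
tool_rot: [-180.0, -0.0, 111.1]
force: [0.4, 1.0, -0.3]
grip_width: 0.0254
grasp_force: 35.0
```

```bash
python3 - <<'E'
from h import *
snap('scene','pics/s4.png');o=env.get_obs(); snap('wrist','pics/w8.png')
tip=np.array(o['tool_pos'])+rpy(o['tool_rot']).as_matrix()[:,2]*.131
p=load('pics/s4.png'); u,v=proj(p,tip); print('tip',tip,(u,v),'wr',proj(load('pics/w8.png'),tip),'dot',proj(p,[.5555,-.0165,.077]),o['tool_pos'],o['tool_rot'],o['force'],o['qpos'].round(1))
im=cv2.imread('pics/s4.png'); u,v=int(u),int(v); print(u-25,v-30)
a=cv2.resize(im[v-30:v+25,u-25:u+25],(400,440),interpolation=cv2.INTER_CUBIC)
w=cv2.imread('pics/w8.png'); b=cv2.resize(w[160:235,246:314],(399,440),interpolation=cv2.INTER_CUBIC)
cv2.imwrite('pics/c6.png',np.hstack([a,b]))
for n,I,o0 in(('s',im[200:270,230:300],(230,200)),('w',w[150:240,240:330],(240,150))):
    h=cv2.cvtColor(I,cv2.COLOR_BGR2HSV); R_=cv2.inRange(h,(0,190,150),(4,255,255))|cv2.inRange(h,(175,190,150),(180,255,255)); C=cv2.inRange(h,(5,70,120),(14,180,255))
    for nm,k in(('red',R_),('cop',C)):
        q,l,s,c=cv2.connectedComponentsWithStats(k)
        for i in range(1,q):
            if s[i,4]>8: print(n,nm,s[i][:2]+o0,s[i][2:],c[i]+o0)
E
```

```text
tip [ 0.55491807 -0.01536702  0.08940008] (np.float64(263.9413552236577), np.float64(233.47402502676584)) wr (np.float64(280.6719570497501), np.float64(194.76926420323923)) dot (np.float64(263.9212792896973), np.float64(236.9676531257672)) [ 0.55502064 -0.01546029  0.2204    ] [-1.79972855e+02 -5.42220783e-02  1.11126047e+02] [ 0.20667901 -0.01489564 -2.35504606] [ 49.2  12.7 -57.4  93.2  10.8  80.1  11.7]
238 203
s cop [258 200] [11  6 52] [263.03846154 202.13461538]
s cop [262 229] [ 6  6 26] [264.5        231.84615385]
w red [270 183] [ 22  20 180] [280.08333333 190.33333333]
w cop [274 188] [ 15  12 100] [281.2  192.84]
```

```bash
python3 - <<'E'
from h import *
p=load('pics/w8.png'); s=load('pics/s4.png')
print('dot',onz(p,280.5,192.5,.077),'tip',onz(p,281,193.5,.0875),'scene tip',onz(s,264.5,232.5,.0885),'scene dot earlier',onz(s,264.08,236.84,.077))
E
```

```text
dot [ 0.55477796 -0.01554922  0.077     ] tip [ 0.55489218 -0.01437439  0.0875    ] scene tip [ 0.5531931  -0.01166233  0.0885    ] scene dot earlier [ 0.55550161 -0.01593327  0.077     ]
```

Call:
jog_arm([
  {"x": 0, "y": 0, "z": 0.3, "ax": 0, "ay": 0, "az": 0},
  {"x": 0, "y": 0, "z": 0.2, "ax": 0, "ay": 0, "az": 0},
  {"x": 0, "y": 0, "z": 0.1, "ax": 0, "ay": 0, "az": 0},
  {"x": 0, "y": 0, "z": 0, "ax": 0, "ay": 0, "az": 0},
  {"x": 0, "y": 0, "z": 0, "ax": 0, "ay": 0, "az": 0},
])

```text
time_s: 20.7
tool_pos: [0.5547, -0.0155, 0.2139]
tool_rot: [-179.9, -0.1, 111.1]
force: [-0.4, 0.4, -1.2]
grip_width: 0.0254
grasp_force: 35.0
```

Call:
jog_arm([
  {"x": -0.1, "y": 0, "z": 0.2, "ax": 0, "ay": 0, "az": 0},
  {"x": 0, "y": 0, "z": 0.2, "ax": 0, "ay": 0, "az": 0},
  {"x": 0, "y": 0, "z": 0, "ax": 0, "ay": 0, "az": 0},
  {"x": 0, "y": 0, "z": 0, "ax": 0, "ay": 0, "az": 0},
  {"x": 0, "y": 0, "z": 0, "ax": 0, "ay": 0, "az": 0},
])

```text
time_s: 21.2
tool_pos: [0.5551, -0.0164, 0.21]
tool_rot: [-179.9, -0.1, 111.1]
force: [0.7, 0.6, -1.1]
grip_width: 0.0251
grasp_force: 35.0
```

Call:
jog_arm([
  {"x": 0, "y": 0, "z": 0.2, "ax": 0, "ay": 0, "az": 0},
  {"x": 0, "y": 0, "z": 0, "ax": 0, "ay": 0, "az": 0},
  {"x": 0, "y": 0, "z": 0, "ax": 0, "ay": 0, "az": 0},
  {"x": 0, "y": 0, "z": 0, "ax": 0, "ay": 0, "az": 0},
  {"x": 0, "y": 0, "z": 0, "ax": 0, "ay": 0, "az": 0},
])

```text
time_s: 21.7
tool_pos: [0.5551, -0.0164, 0.208]
tool_rot: [-179.9, -0.1, 111.1]
force: [-0.8, 0.1, -0.8]
grip_width: 0.0253
grasp_force: 35.0
```

Call:
jog_arm([
  {"x": 0, "y": 0, "z": 0.15, "ax": 0, "ay": 0, "az": 0},
  {"x": 0, "y": 0, "z": 0, "ax": 0, "ay": 0, "az": 0},
  {"x": 0, "y": 0, "z": 0, "ax": 0, "ay": 0, "az": 0},
  {"x": 0, "y": 0, "z": 0, "ax": 0, "ay": 0, "az": 0},
  {"x": 0, "y": 0, "z": 0, "ax": 0, "ay": 0, "az": 0},
])

```text
time_s: 22.2
tool_pos: [0.555, -0.0164, 0.2064]
tool_rot: [-179.9, -0.1, 111.1]
force: [-0.7, -0.5, -0.5]
grip_width: 0.0254
grasp_force: 35.0
```

```bash
python3 - <<'E'
from h import *
f=[]
for i in range(6): env.read_camera('scene'); f.append(env.get_obs()['force'])
print(np.mean(f,0),np.std(f,0),env.get_obs()['tool_pos'],env.get_obs()['effort'].round(2))
E
```

```text
[-0.11318828 -0.17622694 -0.92903244] [0.68391172 0.66117244 0.65137653] [ 0.55506242 -0.01641075  0.20644743] [ -0.   -30.47  -6.14 -31.34  -0.06   0.06   0.  ]
```

Call:
jog_arm([
  {"x": 0, "y": 0, "z": 0.15, "ax": 0, "ay": 0, "az": 0},
  {"x": 0, "y": 0, "z": 0, "ax": 0, "ay": 0, "az": 0},
  {"x": 0, "y": 0, "z": 0, "ax": 0, "ay": 0, "az": 0},
  {"x": 0, "y": 0, "z": 0, "ax": 0, "ay": 0, "az": 0},
  {"x": 0, "y": 0, "z": 0, "ax": 0, "ay": 0, "az": 0},
])

```text
time_s: 23.0
tool_pos: [0.5552, -0.0163, 0.2051]
tool_rot: [-180.0, -0.1, 111.1]
force: [0.3, 0.2, 0.8]
grip_width: 0.0252
grasp_force: 35.0
```

```bash
cat > ft.py <<'E'
from h import *
f=[]
for i in range(8): env.read_camera('scene'); f.append(env.get_obs()['force'])
print(np.mean(f,0).round(2),np.std(f,0).round(2),env.get_obs()['tool_pos'].round(4),env.get_obs()['time_s'])
E
python3 ft.py
```

```text
[0.29 0.05 0.89] [0.48 0.47 0.41] [ 0.5551 -0.0164  0.205 ] 23.4
```

Call:
jog_arm([
  {"x": 0, "y": 0, "z": 0.1, "ax": 0, "ay": 0, "az": 0},
  {"x": 0, "y": 0, "z": 0.1, "ax": 0, "ay": 0, "az": 0},
  {"x": 0, "y": 0, "z": 0.1, "ax": 0, "ay": 0, "az": 0},
  {"x": 0, "y": 0, "z": 0.05, "ax": 0, "ay": 0, "az": 0},
  {"x": 0, "y": 0, "z": 0, "ax": 0, "ay": 0, "az": 0},
])

```text
time_s: 23.9
tool_pos: [0.5551, -0.0164, 0.2015]
tool_rot: [-179.9, -0.1, 111.1]
force: [0.2, -0.2, 2.3]
grip_width: 0.0255
grasp_force: 35.0
```

```bash
python3 ft.py
```

```text
[ 0.21 -0.18  2.47] [0.31 0.44 0.54] [ 0.5551 -0.0164  0.2015] 24.3
```

Contact is about 3.8 N, so the tip is roughly half-way in. Holding.

Call:
jog_arm([
  {"x": 0, "y": 0, "z": 0, "ax": 0, "ay": 0, "az": 0},
  {"x": 0, "y": 0, "z": 0, "ax": 0, "ay": 0, "az": 0},
  {"x": 0, "y": 0, "z": 0, "ax": 0, "ay": 0, "az": 0},
  {"x": 0, "y": 0, "z": 0, "ax": 0, "ay": 0, "az": 0},
  {"x": 0, "y": 0, "z": 0, "ax": 0, "ay": 0, "az": 0},
])

```text
time_s: 24.8
tool_pos: [0.5551, -0.0164, 0.2014]
tool_rot: [-179.9, -0.1, 111.1]
force: [-0.4, 0.4, 1.7]
grip_width: 0.025
grasp_force: 35.0
```

```bash
python3 - <<'E'
from h import *
f=[]
for i in range(56): env.read_camera('scene'); f.append(env.get_obs()['force'][2])
print('Fz',np.mean(f[:20]),np.mean(f[-20:]))
snap('wrist','pics/w9.png'); snap('top','pics/t9.png'); snap('scene','pics/s9.png')
w=cv2.imread('pics/w9.png')[150:240,240:330]; h=cv2.cvtColor(w,cv2.COLOR_BGR2HSV)
for nm,k in(('red',cv2.inRange(h,(0,190,150),(4,255,255))|cv2.inRange(h,(175,190,150),(180,255,255))),('cop',cv2.inRange(h,(5,70,120),(14,180,255)))):
    q,l,s,c=cv2.connectedComponentsWithStats(k)
    for i in range(1,q):
        if s[i,4]>8:
            b=s[i]; uv=(b[0]+240+(b[2]-1)/2,b[1]+150+(b[3]-1)/2); print(nm,b,uv,onz(load('pics/w9.png'),*uv,.077 if nm=='red' else .079))
# cover knob on board, dark blob in top & scene
for n,r in(('t9',(200,290,370,455)),('s9',(265,380,85,210))):
    im=cv2.imread(f'pics/{n}.png')[r[0]:r[1],r[2]:r[3]]; q,l,s,c=cv2.connectedComponentsWithStats((im.max(2)<50).astype(np.uint8))
    for i in range(1,q):
        if s[i,4]>20: uv=c[i]+[r[2],r[0]]; print(n,s[i],uv,onz(load(f'pics/{n}.png'),*uv,.052))
o=env.get_obs();print(o['time_s'],o['tool_pos'],o['tool_rot'],o['grasp_force'])
E
```

```text
Fz 2.38793299213213 2.2925570281836203
red [ 30  35  23  19 172] (np.float64(281.0), np.float64(194.0)) [ 0.5543784  -0.01417576  0.077     ]
cop [ 34  39  15  13 100] (np.float64(281.0), np.float64(195.0)) [ 0.55459853 -0.01473884  0.079     ]
27.75 [ 0.55504255 -0.01642387  0.20145038] [-1.79932904e+02 -7.04245842e-02  1.11125892e+02] 34.99497580138268
```

```bash
python3 - <<'E'
from h import *
for n,r in(('t9',(215,275,385,440)),('s9',(265,380,85,210))):
    im=cv2.imread(f'pics/{n}.png')[r[0]:r[1],r[2]:r[3]]; g=im.max(2); print(n,g.min())
    q,l,s,c=cv2.connectedComponentsWithStats((g<g.min()+25).astype(np.uint8))
    for i in range(1,q):
        if s[i,4]>8: uv=c[i]+[r[2],r[0]]; print(s[i],uv,onz(load(f'pics/{n}.png'),*uv,.052))
    S=cv2.cvtColor(im,cv2.COLOR_BGR2HSV); k=((S[...,1]<60)&(S[...,2]>120)).astype(np.uint8); q,l,s,c=cv2.connectedComponentsWithStats(k); i=1+s[1:,4].argmax(); print('lid',s[i],onz(load(f'pics/{n}.png'),*(c[i]+[r[2],r[0]]),.028))
E
```

```text
t9 37
[27 22 11  9 81] [416.69135802 241.04938272] [ 0.49630171 -0.34928786  0.052     ]
lid [   2    0   53   55 2251] [ 0.49500995 -0.34746453  0.028     ]
s9 55
[101   0  24  37 481] [200.79417879 277.09147609] [ 0.51707799 -0.19542998  0.052     ]
[ 53  40  14  16 171] [144.71345029 312.85964912] [ 0.49858675 -0.34703719  0.052     ]
[120  49   5  12  29] [207.89655172 318.89655172] [ 0.61569045 -0.25914237  0.052     ]
[  0  52  47  63 632] [107.06487342 351.91613924] [ 0.5176121  -0.45990928  0.052     ]
[ 55  64  70  51 820] [176.30609756 361.90853659] [ 0.64468695 -0.37333406  0.052     ]
lid [  25   24   74   64 3404] [ 0.50263578 -0.35070673  0.028     ]
```

The cover is at (0.496, -0.349), on the board centre, and the tip is on the dot. I've held it for more than 3 s, so I'm handing in.

```bash
python3 -c "
from cell import env
print(env.sign_off()); print(env.get_obs()['time_s'])"
```

```text
the job is handed in; nothing more can be done
None
the job is handed in; nothing more can be done
```

The job is handed in; the result was not reported back: the cover lies on the middle of the board, let go, and the gripper is holding the probe upright on the red dot at about 3.7 N, roughly half-way in, still for over 3 s.

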